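Stand up a support pillar and lay its rest plate on it

TASK

Make up the support stand: tip the lying pillar upright by raising its orange-topped end while its square foot stays on the bench as the pivot (do not pick the pillar up off the bench). Then lift the clamp's yellow bar by its red knob as far as it goes, slide the blue plate along the bed out from beneath the bar towards the knob end until it is clear, and lay it flat and centred on top of the upright pillar. Leave the bar raised, let go of everything, and leave the torque meter, tape roll and side cutters where they are.

Things in the scene. Friction and masses are not known exactly. Their poses are not given: they have to be found in the camera images.
- pillar_foot (a point): Centre of the flat underside of the pillar's foot. Loose pillar, 0.4 kg, 130 mm long: dark square foot 48 x 48 x 12 mm, round aluminium shank 36 mm in diameter, round orange cap 48 mm in diameter. It starts lying with its axis level, 24 mm above the bench, cap end roughly to the robot's right. x axis: from foot to cap. It tips up about the lower edge of this underside.
- pillar_top (a point): Centre of the flat orange cap top of the pillar, 130 mm from pillar_foot along the axis; 130 mm above the bench when the pillar stands. A tall white screwdriving machine stands from y = 0.29 m on to the left: keep wrist and arm clear of it.
- pillar_grip (a point): Point on the pillar's axis 32 mm below its top (98 mm from the foot's underside), in the middle of a good place to grip the 36 mm shank. Same axes as pillar_foot.
- fixture: Clamp, fixed to the bench: a narrow level bed (x from -90 to 95 mm), 30 mm wide (y), its top 28 mm above the bench; origin under the bed's centre line, at bench height. x axis: along the bed from the knob end (at the robot's right) to the hinge end. At the hinge end (x from 50 to 95 mm) a base 76 mm wide, 10 mm high; elsewhere nothing stands beside the bed.
- bar (a joint): Hinge of the yellow clamp bar, rad: 0 = down on the plate, 0.72 = raised fully to its stop. Stiff: about 3 N at the knob; it stays where it is left. Raised fully it still slopes over the plate, so a gripper coming straight down on the plate would hit it: come in tilted, leaning back towards the knob end by 30 to 45 degrees.
- bar_hinge (a point): Point on the bar's hinge axis, 75 mm along +x from the fixture's origin and 46 mm above the bench; the axis is parallel to the fixture's y axis. The bar is 18 mm wide, 8 mm thick; raised fully, its knob is about 160 mm above the bench and 26 mm to the knob side of the fixture's origin.
- bar_knob (a point): Centre of the red ball knob (26 mm in diameter) on the bar's free end, 145 mm from the hinge axis along the bar and 16 mm above the bar's middle line; 62 mm above the bench while the bar is down.
- plate_center (a point): Centre (half-way up) of the blue plate: loose, 0.12 kg, 100 (x) x 60 (y) x 8 mm, 14 mm hole in its middle. It starts on the bed, x along the fixture's x, centre 10 mm hingewards of the fixture's origin, 32 mm above the bench; a pin under the lowered bar stands in its hole. Sides overhang the bed by 15 mm. Grip it by the knob end, e.g. 38 mm from its centre; slide it clear of the raised bar before lifting.
- torque_meter: Bystander: grey and black hand-held meter, 118 x 66 x 37 mm, loose on the bench; origin under its middle.
- tape_roll: Bystander: roll of beige tape lying flat, 62 mm across, 19 mm high, loose; origin under its middle.
- side_cutters: Bystander: side cutters with red grips, 131 x 47 x 12 mm, loose; origin under their middle.
Things that resemble listed ones, but are neither listed nor needed, are in the scene too. Of the things that look like the part that bears plate_center, the larger one is meant.

How it is judged (in metres and radians):
On the way, in this order (a step that is already met when the one before it is completed fails the run):
1. the pillar stands upright on its foot (horizontal distance between pillar_top and pillar_foot below 0.009 m and height (world z) of pillar_top above 0.12 m and height (world z) of pillar_foot below 0.005 m and linear speed of pillar below 0.03 m/s), for 0.3 s.
2. the clamp bar is raised (at least 0.6 rad) (value of joint bar above 0.6 rad), for 0.2 s.
3. the plate has been slid along the bed, at least 60 mm towards the knob end, lifted no more than 9 mm off it, with the bar still up (x of plate_center in the frame of fixture below -0.05 m and z of plate_center in the frame of fixture between 0.025 and 0.041 m and value of joint bar above 0.5 rad), for 0.05 s.
At the end, for the whole second after the job is handed in: The pillar stands upright on its foot on the bench (within about 4 degrees), the plate lies still and level (within 0.06 rad) on its top with its centre within 14 mm of the pillar's, and the bar is still raised (above 0.5 rad) (horizontal distance between pillar_top and pillar_foot below 0.009 m and height (world z) of pillar_top above 0.12 m and height (world z) of pillar_foot below 0.005 m and horizontal distance between plate_center and pillar_top below 0.014 m and height (world z) of plate_center between 0.129 and 0.139 m and angle between plate_center's own z axis and vertical below 0.06 rad and value of joint bar above 0.5 rad and linear speed of each of plate, pillar below 0.02 m/s); the robot touches nothing.
It fails at once if the pillar is picked up off the bench (foot centre above 42 mm) (height (world z) of pillar_foot above 0.042 m).
It fails at once if the torque meter is moved by more than 20 mm (distance of torque_meter from where it was at the start of the episode above 0.02 m).
It fails at once if the tape roll is moved by more than 20 mm (distance of tape_roll from where it was at the start of the episode above 0.02 m).
It fails at once if the side cutters is moved by more than 20 mm (distance of side_cutters from where it was at the start of the episode above 0.02 m).
It also fails if it takes over 69 s, if anything falls off the work surface, if the arm or the gripper's body presses on something with over 40 N, if the wrist force passes 120 N, or if a joint passes its speed limit or range.

ROBOT

A 6-joint arm with a two-finger parallel gripper is mounted at the origin on a cart in front of the work surface, level with it; the furniture and walls round the work are solid. World frame = base frame: x ahead of the robot, y to its left, z up, the work surface at z = 0. Lengths are in m, angles in degrees, forces in N, time in s.
With the tool pointing down it reaches from about 0.3 to 1 m from the base axis. Payload 5.1 kg.
Tool frame: the origin (TCP) lies midway between the tips of the shut fingers; the grasp point (between the pads) lies 19 mm behind it (grip_depth is the x of the grasp point in the tool frame, in m); x points along the fingers, y is the direction in which the jaws open and shut, and the axes are right-handed (so a half turn about x gives the same grasp; the last joint's range is limited). The gripper opens to 95 mm and grips with 3 to 60 N. Pads are 20 mm wide; open, the fingers measure 119 mm over their backs; the gripper's body (75 mm by 180 mm) begins 59 mm behind the grasp point.
Start: joints at [66.028, 7.093, 94.555, -0, 78.352, -4.733], TCP at [0.214, 0.614, 0.215] pointing down, gripper open.
Joint ranges: [-149.61, 149.61], [-58.7, 133.49], [1.44, 155.28], [-77.14, 257.14], [18.33, 153.61], [-166.67, 166.67]. Speed limits (degrees/s): [147.25, 147.25, 180, 180, 180, 180].

INTERFACE

Orientations are given as a 3x3 rotation matrix whose columns are the frame's x, y, z axes.
In Python, from station import * gives the robot as it stands. The module is installed in compiled form; this text tells all that it offers.
- The arm moves only by the shell command python3 -m handwheel 'ROWS' [FORCE]. ROWS is JSON, a list of rows, each a list of 3 entries, a list of its own where there are three numbers: the turn, a rotation vector about the tool's x, y, z in degrees, then the shift along the tool's x, y, z in cm, then the finger opening in cm, from 0 to 9.51. A call has 1 to 12 rows; each row shifts and turns the commanded pose from where the row before left it, along the tool's axes as they then stand; what a row does not reach is not made up. A row lasts 1/10 s, in which the tool goes at most 50 mm and 8.59 degrees, less where a joint would pass 70% of its speed; a pose out of reach is approached as far as the arm can. A call is refused whole if a number of a shift passes 5 or a number of a turn 8.59, either way. A call with a gripper value outside its range is refused whole. The fingers move at their own pace and stop on an object; FORCE is the grip in N (left out, the last holds). Time passes only in rows, so rows that do not move let the fingers close. It gives the time, the measured TCP pose, the force and the opening at its end, in the units of the state.
- observe(): the state, without advancing time (a new reading comes with each control period).
- camera(name): name is "side" or "top" or "wrist"; returns a dict with "pixels" (384x512x3 uint8, red, green, blue), "range_z" (384x512 float32, m along the optical axis (not along the pixel's ray), 0 where there is no reading), "vertical_fov" (degrees; the focal length in pixels is half the picture's height over the tangent of half this angle, whatever the lens; pixels are square), "cx", "cy" (the principal point, pixels), "R" (3x3) and "t" (3): a world point X has camera coordinates R X + t. Camera axes: x right, y down, z forward; pixel columns grow to the right and rows downward; lengths in m; the calibration is good to about 2 mm. A picture is of the moment at which its call begins.
- job_done(): hands the job in, once; it reports no verdict.
The state is a dict: "time_s": time; "qpos": joint angles; "dq": joint speeds; "effort": joint torques, N m; "eef_pos": TCP position; "eef_rot": TCP orientation; "force": force on the tool from outside, world axes, zero at the start; "ft_torque": the same for the moment, N m; "grip_width": opening from 0.0 (shut) to 1.0 (fully open).
Only numpy, scipy, OpenCV 4.12 (cv2) and the standard library are available. Lean on these libraries where they do the work, as an engineer would, in place of code of your own. Each camera call takes 0.05 s, during which the arm holds its last target.

## Working session

There is one attempt and no reset: what is moved stays moved. The work goes in short steps, Python scripts to look and compute and a shell command to move; the robot and the scene stay as the last step left them, time stands still between calls to the robot, and variables do not carry over. Pictures are saved under pics/ and viewed, and the job is handed in when it is done.

```bash
mkdir -p pics; ls; cat > h.py <<'E'
from station import *
import numpy as np, cv2
def snap(n,f):
    c=camera(n); cv2.imwrite('pics/'+f,c['pixels'][:,:,::-1]); np.savez('pics/'+f+'.npz',**c); return c
def foc(c): return c['pixels'].shape[0]/2/np.tan(np.radians(c['vertical_fov'])/2)
def cloud(c):
    f=foc(c); h,w=c['range_z'].shape
    u,v=np.meshgrid(np.arange(w),np.arange(h)); z=c['range_z']
    P=np.stack([(u-c['cx'])/f*z,(v-c['cy'])/f*z,z],-1)
    return (P-c['t'])@c['R']
def ray(c,u,v,z):
    f=foc(c); d=np.array([(u-c['cx'])/f,(v-c['cy'])/f,1])@c['R']; o=-c['R'].T@c['t']
    return o+d*(z-o[2])/d[2]
E
python3 - <<'E'
from h import *
for n in ['side','top','wrist']:
    c=snap(n,n+'0.png'); print(n,c['vertical_fov'],c['cx'],c['cy'],-np.array(c['R']).T@c['t'], (c['range_z']>0).mean())
s=observe(); print(s)
E
```

```text
pics
side 50.33312542567789 249.33019092468686 188.76941188401548 [0.39390921 0.68153222 0.54081118] 0.9959360758463541
top 53.25377053632368 255.08797791276137 183.58126294274285 [ 0.51267752 -0.08941448  0.91464952] 0.995880126953125
wrist 62.86296987151248 254.5721024825798 198.922131119189 [0.14960291 0.63608673 0.38296973] 0.9959055582682291
{'time_s': 0.15, 'qpos': array([ 6.60269824e+01,  7.12605679e+00,  9.46138165e+01, -3.59968599e-04,
        7.83516848e+01, -4.73099803e+00]), 'dq': array([ 0.06917293, -0.1801725 , -0.26540516, -0.0557054 ,  0.00396867,
        0.07882491]), 'effort': array([ 4.05566079e-04, -4.18192506e+01, -3.60471404e+01,  7.75000616e-02,
        4.69143467e-02, -1.20779828e-04]), 'eef_pos': array([0.21402842, 0.61324134, 0.21368015]), 'eef_rot': array([[-6.43650913e-04,  3.29557430e-01,  9.44135311e-01],
       [-1.46264215e-03,  9.44134187e-01, -3.29558035e-01],
       [-9.99998723e-01, -1.59305243e-03, -1.25668242e-04]]), 'force': array([-0.41236062, -0.74728844,  0.8009697 ]), 'ft_torque': array([-0.01266434, -0.01980155,  0.03424443]), 'grip_width': 1.0006415454820452}
```

View pics/top0.png

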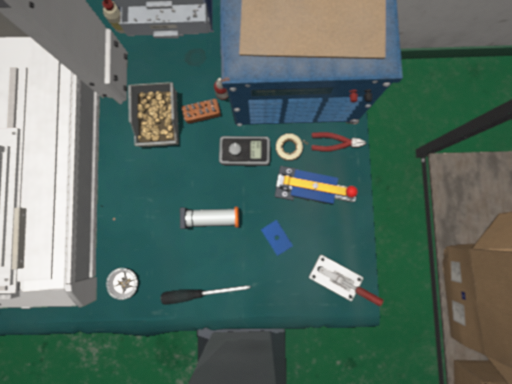

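View pics/side0.png

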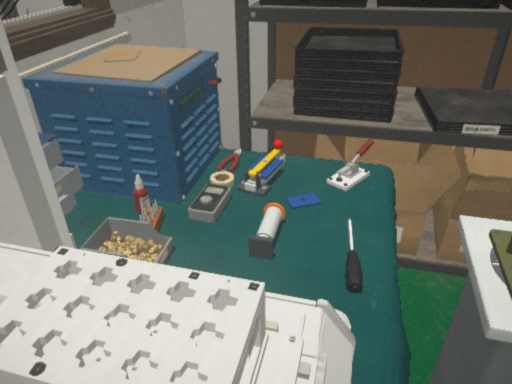

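View pics/wrist0.png

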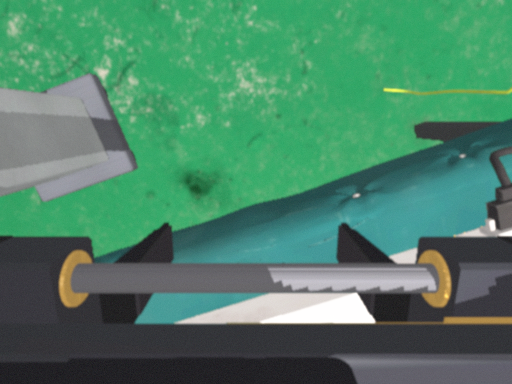

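The top view shows the pillar at about (212,217), with the foot at (184,218) and the cap at (239,217). The clamp runs from (285,182) to the knob at (351,191). The meter is at (245,150), the tape at (289,147) and the cutters at (338,141). There is a small decoy plate at (277,238) and a decoy clamp at (340,280). Next I'll measure these.

```bash
python3 - <<'E'
from h import *
for n in ['top','side']:
    c=dict(np.load(f'pics/{n}0.png.npz')); P=cloud(c); hsv=cv2.cvtColor(c['pixels'],cv2.COLOR_RGB2HSV)
    H,S,V=[hsv[...,i].astype(int) for i in range(3)]
    inw=(P[...,0]>.2)&(P[...,0]<.9)&(P[...,1]<.3)&(P[...,1]>-.5)&(P[...,2]>.004)&(P[...,2]<.2)
    ms=dict(orange=(H>5)&(H<17)&(S>180)&(V>120),yellow=(H>20)&(H<32)&(S>150),red=((H<4)|(H>175))&(S>180)&(V>120),blue=(H>105)&(H<125)&(S>150))
    for k,m in ms.items():
        m=(m&inw).astype(np.uint8)
        nn,l,st,ce=cv2.connectedComponentsWithStats(m)
        for i in range(1,nn):
            if st[i,4]<25: continue
            p=P[l==i]; print(n,k,st[i],ce[i].round(1),np.median(p,0).round(4),p.min(0).round(3),p.max(0).round(3))
    # bench
    g=(H>80)&(H<98)&(S>100)&(P[...,2]<.03)
    print('bench z',np.median(P[g][:,2]),P[g].min(0),P[g].max(0))
c=dict(np.load('pics/top0.png.npz')); P=cloud(c)
# height map coarse
for x in np.arange(0,1.0,.05):
    r=[]
    for y in np.arange(.6,-.5,-.05):
        m=(abs(P[...,0]-x)<.025)&(abs(P[...,1]-y)<.025); r.append('%4d'%(1000*P[m][:,2].max()) if m.any() else '  --')
    print('%.2f'%x,' '.join(r))
E
```

```text
top orange [236 208   2  18  35] [236.5 216.7] [ 0.5446 -0.0362  0.0449] [ 0.527 -0.039  0.036] [ 0.565 -0.035  0.051]
top yellow [284 177  29  12 182] [297.9 182.2] [ 0.6195 -0.1786  0.0504] [ 0.605 -0.21   0.046] [ 0.632 -0.147  0.056]
top yellow [317 184  28  10 171] [331.  188.6] [ 0.6025 -0.253   0.0499] [ 0.592 -0.282  0.046] [ 0.614 -0.221  0.054]
top red [347 187  10  10  72] [351.2 191.2] [ 0.5935 -0.2926  0.0721] [ 0.583 -0.304  0.065] [ 0.603 -0.284  0.077]
top blue [319 176  18   8  80] [327.7 179.4] [ 0.6256 -0.2493  0.0357] [ 0.617 -0.267  0.032] [ 0.634 -0.228  0.04 ]
top blue [319 193  15  10  97] [326.9 197.4] [ 0.5847 -0.2452  0.0361] [ 0.573 -0.259  0.031] [ 0.595 -0.227  0.039]
top blue [262 221  30  34 433] [276.6 237.5] [ 0.4961 -0.1279  0.006 ] [ 0.457 -0.161  0.004] [ 0.534 -0.094  0.009]
bench z -0.00032314799743058114 [ 0.26644459 -0.77281624 -0.80147427] [1.28877569 0.53017286 0.02704193]
side orange [264 203  20  15  57] [275.5 206.8] [ 0.5413 -0.034   0.0427] [ 0.525 -0.039  0.014] [ 0.568 -0.031  0.048]
side yellow [249 149  32  28 217] [263.7 162.2] [ 0
[... 2126 characters left out ...]
   --   --
0.70   --   --   --  172  199  147  137    5   32   33   31    5   38   41   33   24   22   14   16   14   --   --
0.75   --   --   --  173  176  147  136    5   59   33   59    4   32  293  290  291  290  290  290  289   --   --
0.80   --   --   --  153  162  147  135    5   61   31   60   52   51  295  296  298  299  300  302  289   --   --
0.85   --   --   --  152  161  148  403  435   95   60   61   25   97  294  297  298  299  301  302  290   --   --
0.90   --   --   --  137  148  146  133  366    4    4    5    4    5  295  296  298  299  301  301  290   --   --
0.95   --   --  119  162  147   --   --  288  122  112  117    4   97   --   --   --   --   --   --   --   --   --
```

```bash
python3 - <<'E'
from h import *
c=dict(np.load('pics/top0.png.npz'));im=c['pixels'][110:270,120:380,::-1]
cv2.imwrite('pics/topz.png',cv2.resize(im,None,fx=3,fy=3,interpolation=cv2.INTER_CUBIC))
c=dict(np.load('pics/side0.png.npz'));im=c['pixels'][130:260,180:330,::-1]
cv2.imwrite('pics/sidez.png',cv2.resize(im,None,fx=4,fy=4,interpolation=cv2.INTER_CUBIC))
c=dict(np.load('pics/side0.png.npz'));P=cloud(c)
for x in np.arange(0,1.0,.05):
    r=[]
    for y in np.arange(.6,-.5,-.05):
        m=(abs(P[...,0]-x)<.025)&(abs(P[...,1]-y)<.025); r.append('%4d'%(1000*P[m][:,2].max()) if m.any() else '  --')
    print('%.2f'%x,' '.join(r))
E
```

```text
0.00   --   --   --   --   --   --   --   --   --   --   --   --   --   --   --   --   --   --   -- -792 -790 -792
0.05   --   --   --   --   --   --   --   --   --   -- -126   --   --   15   14    3   --   -- -790 -792 -791 -791
0.10   --   --   --   --   --   --   --   --   --    2    9   14   14   14   15    2   --   -- -789 -791 -791 -791
0.15   --   --   --   --   --   --   --   --   --    2    2    2    2    2    3    2   --   --   --   --   --   --
0.20   --   --   --   --   --   --   --   --   --   --   --   --   --   --   --   --   --   --   --   --   --   --
0.25   --   --   --   --   --   --   --  -33  -31  -33   --   --   --   --   --   --   --  -65  -46  -52   --   --
0.30   --   --   --   --   --   --    2    2    2    2    1    3    2    2    2    1    1    2    2    1   --   --
0.35   --   --   --   --   87   88   93   17   18   30   30   27   17    2    3    2    2   11   78   83   --   --
0.40   --   --   --  174  174  139  134   --   18   24   28   26   20   20    2    2   40   48   67    1   --   --
0.45   --   --  260  260  260  145  134   --   --    2    2    2 
[... 499 characters left out ...]
   --   --
0.70   --   --  260  261  260   --   --   --   32   32   31    2   37   39   31   22   21   14   15   12   --   --
0.75   --   --   --  174  174   --   --   --   59   31   59    3   30  292  288  288  289  288  288  288   --   --
0.80   --   --   --   --  159  145  133   --   59   29   60   51  206  292  294  296  297  299  300  288   --   --
0.85   --   --   --   --  147  145  354  462   60   59   59    3  149  293  294  296  297  299  300   --   --   --
0.90   --   --   --   --   --  143  260   --   --    2    2    3  209  293  294  296  297  299  300   --   --   --
0.95   --   --   --   --   --   --  139   --   --    2  120  120  147  293  294  300  300  298  299   --   --   --
```

View pics/topz.png

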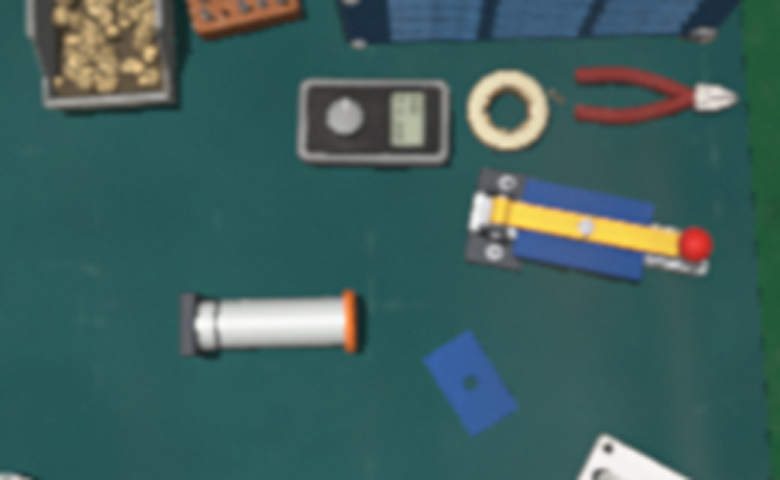

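View pics/sidez.png

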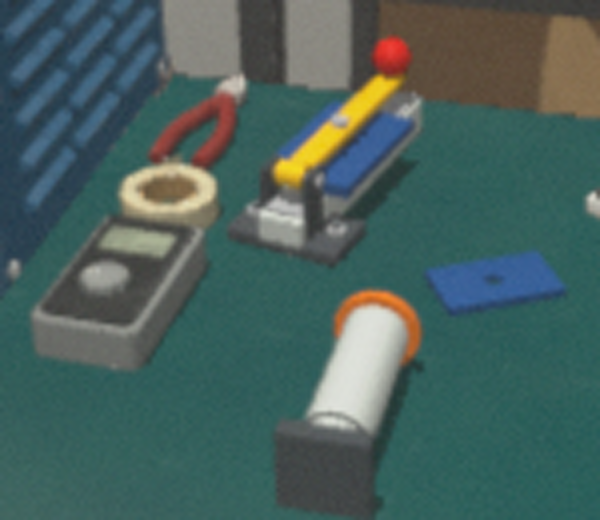

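```bash
cat > meas.py <<'E'
from h import *
def two(n):
    c=dict(np.load(f'pics/{n}0.png.npz')); P=cloud(c); hsv=cv2.cvtColor(c['pixels'],cv2.COLOR_RGB2HSV).astype(int)
    return c,P,hsv
for n in ['top','side']:
    c,P,h=two(n)
    x,y,z=P[...,0],P[...,1],P[...,2]
    m=(x>.5)&(x<.6)&(y>-.06)&(y<.13)&(z>.012)
    p=P[m]; print(n,'pillar',p.min(0).round(4),p.max(0).round(4))
    for lo,hi in [(-.045,-.03),(-.02,.0),(0,.02),(.02,.04),(.04,.055),(.07,.1)]:
        q=p[(p[:,1]>lo)&(p[:,1]<hi)]
        if len(q): print((lo,hi),'x %.4f %.4f mid %.4f ztop %.4f'%(q[:,0].min(),q[:,0].max(),(np.percentile(q[:,0],2)+np.percentile(q[:,0],98))/2,np.percentile(q[:,2],95)))
    H,S,V=h[...,0],h[...,1],h[...,2]
    m=(H>20)&(H<32)&(S>150)&(x>.5)&(x<.7)&(y<-.1)&(y>-.3)&(z>.03)&(z<.1)
    d=cv2.fitLine(P[m][:,:2].astype(np.float32),cv2.DIST_HUBER,0,.01,.01).ravel();print('bar dir',d, np.degrees(np.arctan2(d[1],d[0])))
c,P,h=two('top')
H,S,V=h[...,0],h[...,1],h[...,2]
m=((H>105)&(H<125)&(S>120)&(P[...,0]>.54)&(P[...,0]<.66)&(P[...,1]<-.13)&(P[...,1]>-.3)&(P[...,2]>.02)&(P[...,2]<.06)).astype(np.uint8)
k=cv2.findNonZero(m); r=cv2.minAreaRect(k); print(r, ray(c,*r[0],.036), [ray(c,*b,.036).round(4) for b in cv2.boxPoints(r)])
# knob by rays: top & side
def ball(n):
    c,P,h=two(n); H,S,V=h[...,0],h[...,1],h[...,2]
    m=(((H<4)|(H>175))&(S>150)&(V>90)&(P[...,0]>.56)&(P[...,0]<.63)&(P[...,1]<-.26)&(P[...,1]>-.32)&(P[...,2]>.045)).astype(np.uint8)
    k=cv2.findNonZero(m); (u,v),r=cv2.minEnclosingCircle(k); print(n,u,v,r)
    o=-c['R'].T@c['t']; d=np.array([(u-c['cx'])/foc(c),(v-c['cy'])/foc(c),1])@c['R']; return o,d/np.linalg.norm(d)
(o1,d1),(o2,d2)=ball('top'),ball('side')
s=np.linalg.lstsq(np.stack([d1,-d2],1),o2-o1,rcond=None)[0]; print('knob',o1+s[0]*d1,o2+s[1]*d2)
E
python3 meas.py
```

```text
top pillar [ 0.5231 -0.0389  0.0125] [0.5707 0.0912 0.0519]
(-0.045, -0.03) x 0.5245 0.5680 mid 0.5462 ztop 0.0480
(-0.02, 0.0) x 0.5296 0.5647 mid 0.5471 ztop 0.0432
(0, 0.02) x 0.5301 0.5626 mid 0.5464 ztop 0.0435
(0.02, 0.04) x 0.5288 0.5633 mid 0.5460 ztop 0.0434
(0.04, 0.055) x 0.5290 0.5638 mid 0.5464 ztop 0.0437
(0.07, 0.1) x 0.5231 0.5707 mid 0.5464 ztop 0.0502
bar dir [ 0.21555504  0.9764917   0.6112316  -0.21441883] 77.5519
side pillar [ 0.5213 -0.0392  0.0121] [0.5681 0.0933 0.0504]
(-0.045, -0.03) x 0.5229 0.5680 mid 0.5455 ztop 0.0474
(-0.02, 0.0) x 0.5279 0.5620 mid 0.5440 ztop 0.0429
(0, 0.02) x 0.5276 0.5620 mid 0.5443 ztop 0.0429
(0.02, 0.04) x 0.5276 0.5620 mid 0.5441 ztop 0.0433
(0.04, 0.055) x 0.5275 0.5614 mid 0.5441 ztop 0.0432
(0.07, 0.1) x 0.5213 0.5681 mid 0.5448 ztop 0.0490
bar dir [ 0.24057911  0.9706295   0.6130327  -0.19622087] 76.07928
((314.0961608886719, 186.0192413330078), (43.34166717529297, 25.8873291015625), 11.309932708740234) [ 0.61120805 -0.21686321  0.036     ] [array([ 0.5932, -0.1614,  0.036 ]), array([ 0.652 , -0.1754,  0.036 ]), array([ 0.6293, -0.2726,  0.036 ]), array([ 0.5709, -0.2579,  0.036 ])]
top 351.2826232910156 191.06521606445312 5.225181579589844
side 277.4090881347656 143.59091186523438 4.628878116607666
knob [ 0.59450952 -0.2950927   0.06299372] [ 0.59372278 -0.29523326  0.06295207]
```

```bash
cat >> h.py <<'E'
from scipy.spatial.transform import Rotation as Ro
def plan(p,R,N,start=None):
    """rows from current (or start) pose to TCP p,R in N equal rows"""
    s=observe(); p0,R0=(s['eef_pos'],s['eef_rot']) if start is None else start
    w=Ro.from_matrix(R0.T@R).as_rotvec(degrees=True)/N; dp=(np.array(p)-p0)/N
    Rc=R0
    print('turn',w.round(2),'|turn|',np.linalg.norm(w).round(2))
    for i in range(N):
        print('  shift cm',(Rc.T@dp*100).round(2)); Rc=Rc@Ro.from_rotvec(w,degrees=True).as_matrix()
def lean(th,yaw=0):
    """approach leaning th deg: tool x=(0,sin,-cos) rotated by -yaw about z; y across"""
    t=np.radians(th); s,c=np.sin(t),np.cos(t)
    R=np.array([[0,1,0],[s,0,-c],[-c,0,-s]],float)
    return Ro.from_euler('z',yaw,degrees=True).as_matrix()@R
def st():
    s=observe(); print('t %.2f'%s['time_s'],'p',s['eef_pos'].round(4),'q',s['qpos'].round(1),'F',s['force'].round(1),'g %.3f'%(s['grip_width']*.0951)); print(s['eef_rot'].round(3))
E
python3 -m handwheel '[[[0,0,0],[-4,0,0],9.5],[[0,0,0],[-5,0,0],9.5],[[0,0,0],[-5,0,0],9.5],[[0,0,0],[-5,0,0],9.5],[[0,0,0],[-3,0,0],9.5],[[0,0,0],[0,0,0],9.5]]' 20
python3 - <<'E'
from h import *
st()
plan([.5455,-.06,.30],lean(50),20)
E
```

```text
time_s: 0.75
eef_pos: [0.2146, 0.6147, 0.4419]
eef_rot: [[0.004, 0.329, 0.944], [0.01, 0.944, -0.329], [-1.0, 0.011, 0.001]]
force: [0.1, -0.3, -0.3]
grip_width: 1.0
t 0.75 p [0.2146 0.6147 0.4419] q [66.   4.3 76.1  0.  98.9 -4.7] F [ 0.1 -0.3 -0.3] g 0.095
[[ 0.004  0.329  0.944]
 [ 0.01   0.944 -0.329]
 [-1.     0.011  0.001]]
turn [3.31 2.15 1.51] |turn| 4.23
  shift cm [ 0.68 -2.65  2.67]
  shift cm [ 0.51 -2.5   2.84]
  shift cm [ 0.34 -2.35  3.  ]
  shift cm [ 0.16 -2.18  3.14]
  shift cm [-0.01 -1.99  3.26]
  shift cm [-0.19 -1.8   3.37]
  shift cm [-0.36 -1.59  3.46]
  shift cm [-0.53 -1.38  3.53]
  shift cm [-0.7  -1.16  3.58]
  shift cm [-0.86 -0.93  3.61]
  shift cm [-1.02 -0.7   3.62]
  shift cm [-1.17 -0.46  3.61]
  shift cm [-1.31 -0.22  3.59]
  shift cm [-1.45  0.02  3.54]
  shift cm [-1.58  0.27  3.47]
  shift cm [-1.69  0.51  3.39]
  shift cm [-1.8   0.75  3.29]
  shift cm [-1.9   0.98  3.17]
  shift cm [-1.99  1.21  3.03]
  shift cm [-2.06  1.44  2.88]
```

```bash
python3 -m handwheel '[[[3.3,2.1,1.5],[0.7,-2.6,2.7],9.5],[[3.3,2.1,1.5],[0.5,-2.5,2.8],9.5],[[3.3,2.1,1.5],[0.3,-2.3,3],9.5],[[3.3,2.1,1.5],[0.2,-2.2,3.1],9.5],[[3.3,2.1,1.5],[0,-2,3.3],9.5],[[3.3,2.1,1.5],[-0.2,-1.8,3.4],9.5],[[3.3,2.1,1.5],[-0.4,-1.6,3.5],9.5],[[3.3,2.1,1.5],[-0.5,-1.4,3.5],9.5],[[3.3,2.1,1.5],[-0.7,-1.2,3.6],9.5],[[3.3,2.1,1.5],[-0.9,-0.9,3.6],9.5]]'
python3 - <<'E'
from h import *
st()
plan([.5455,-.07,.20],lean(50),12)
E
```

```text
time_s: 1.75
eef_pos: [0.3798, 0.2739, 0.3659]
eef_rot: [[-0.138, 0.808, 0.573], [0.409, 0.573, -0.71], [-0.902, 0.136, -0.409]]
force: [0.5, 0.3, -0.0]
grip_width: 0.998
t 1.75 p [0.3798 0.2739 0.3659] q [ 13.3 -22.1 109.3  25.5  94.8 -22. ] F [ 0.5  0.3 -0. ] g 0.095
[[-0.138  0.808  0.573]
 [ 0.409  0.573 -0.71 ]
 [-0.902  0.136 -0.409]]
turn [2.74 1.86 1.28] |turn| 3.55
  shift cm [-0.11 -0.71  3.39]
  shift cm [-0.24 -0.55  3.42]
  shift cm [-0.36 -0.38  3.43]
  shift cm [-0.48 -0.2   3.43]
  shift cm [-0.59 -0.03  3.42]
  shift cm [-0.7   0.15  3.39]
  shift cm [-0.81  0.33  3.36]
  shift cm [-0.9   0.51  3.31]
  shift cm [-1.    0.69  3.25]
  shift cm [-1.08  0.86  3.18]
  shift cm [-1.17  1.04  3.1 ]
  shift cm [-1.24  1.21  3.  ]
```

```bash
python3 -m handwheel '[[[2.7,1.9,1.3],[-0.1,-0.7,3.4],9.5],[[2.7,1.9,1.3],[-0.2,-0.5,3.4],9.5],[[2.7,1.9,1.3],[-0.4,-0.4,3.4],9.5],[[2.7,1.9,1.3],[-0.5,-0.2,3.4],9.5],[[2.7,1.9,1.3],[-0.6,0,3.4],9.5],[[2.7,1.9,1.3],[-0.7,0.2,3.4],9.5],[[2.7,1.9,1.3],[-0.8,0.3,3.4],9.5],[[2.7,1.9,1.3],[-0.9,0.5,3.3],9.5],[[2.7,1.9,1.3],[-1,0.7,3.3],9.5],[[2.7,1.9,1.3],[-1.1,0.9,3.2],9.5],[[2.7,1.9,1.3],[-1.2,1,3.1],9.5],[[2.7,1.9,1.3],[-1.2,1.2,3],9.5]]'
python3 -m handwheel '[[[0,0,0],[0,0,0],9.5],[[0,0,0],[0,0,0],9.5]]'
python3 - <<'E'
from h import *
st()
g=np.array([.5455,.006,.024]);R=lean(50)
plan(g+R[:,0]*.019-R[:,0]*.10,R,5)
E
```

```text
time_s: 2.95
eef_pos: [0.5486, -0.0676, 0.1994]
eef_rot: [[-0.001, 1.0, 0.007], [0.773, 0.005, -0.634], [-0.634, 0.005, -0.773]]
force: [-0.0, 0.5, -0.5]
grip_width: 0.994
time_s: 3.15
eef_pos: [0.5481, -0.0667, 0.1998]
eef_rot: [[-0.002, 1.0, 0.008], [0.773, 0.007, -0.634], [-0.634, 0.005, -0.773]]
force: [1.3, -0.2, 0.2]
grip_width: 1.001
t 3.15 p [ 0.5481 -0.0667  0.1998] q [-33.    9.5 104.1  40.8  97.7 -39.7] F [ 1.3 -0.2  0.2] g 0.095
[[-0.002  1.     0.008]
 [ 0.773  0.007 -0.634]
 [-0.634  0.005 -0.773]]
turn [ 0.09 -0.12  0.02] |turn| 0.16
  shift cm [ 1.73 -0.06  1.78]
  shift cm [ 1.74 -0.06  1.77]
  shift cm [ 1.74 -0.06  1.77]
  shift cm [ 1.75 -0.06  1.77]
  shift cm [ 1.75 -0.05  1.76]
```

```bash
python3 -m handwheel '[[[0,0,0],[1.7,0,1.8],9.5],[[0,0,0],[1.7,0,1.8],9.5],[[0,0,0],[1.7,-0.1,1.8],9.5],[[0,0,0],[1.8,-0.1,1.8],9.5],[[0,0,0],[1.8,-0.1,1.7],9.5],[[0,0,0],[0,0,0],9.5]]'
python3 - <<'E'
from h import *
st()
snap('wrist','w1.png');snap('side','s1.png')
g=np.array([.5455,.006,.024]);R=lean(50)
plan(g+R[:,0]*.019,R,1)
E
```

```text
time_s: 3.75
eef_pos: [0.5444, -0.0536, 0.0753]
eef_rot: [[-0.006, 1.0, 0.009], [0.773, 0.01, -0.634], [-0.634, 0.003, -0.773]]
force: [0.6, -0.2, -0.3]
grip_width: 1.002
t 3.75 p [ 0.5444 -0.0536  0.0753] q [-32.1  17.9 108.   40.7  88.1 -47.1] F [ 0.6 -0.2 -0.3] g 0.095
[[-0.006  1.     0.009]
 [ 0.773  0.01  -0.634]
 [-0.634  0.003 -0.773]]
turn [ 0.72 -0.52  0.08] |turn| 0.89
  shift cm [10.1  -0.12  0.33]
```

View pics/w1.png

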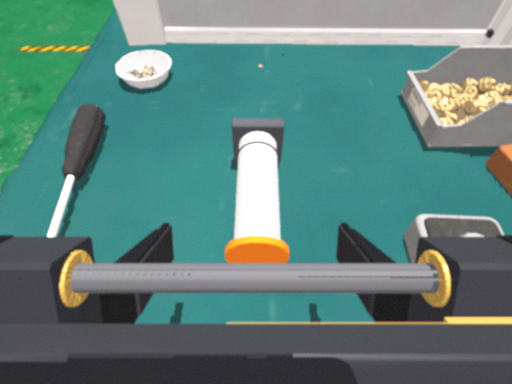

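View pics/s1.png

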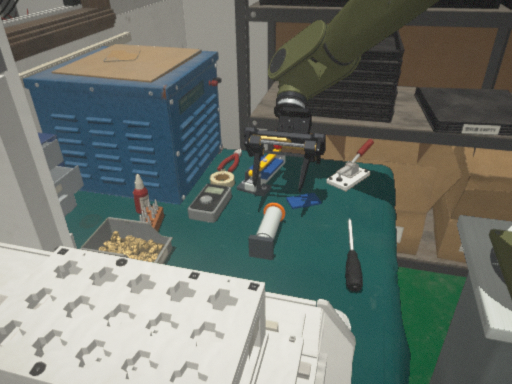

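Wrist view: the pillar is centred between the fingers, with its cap at (257,250) and its foot at (258,140). I'll advance and grip.

```bash
python3 -m handwheel '[[[0,0,0],[2.5,0,0.1],9.5],[[0,0,0],[2.5,0,0.1],9.5],[[0,0,0],[2.5,-0.1,0.1],9.5],[[0,0,0],[2,0,0],9.5],[[0,0,0],[0.6,0,0],9.5],[[0,0,0],[0,0,0],9.5],[[0,0,0],[0,0,0],6],[[0,0,0],[0,0,0],4.5],[[0,0,0],[0,0,0],3.5],[[0,0,0],[0,0,0],3],[[0,0,0],[0,0,0],3],[[0,0,0],[0,0,0],3]]' 12
python3 - <<'E'
from h import *
st()
snap('wrist','w2.png');snap('top','t2.png')
E
```

```text
time_s: 5.05
eef_pos: [0.546, 0.0196, 0.0111]
eef_rot: [[-0.0, 1.0, 0.011], [0.772, 0.008, -0.636], [-0.636, 0.008, -0.771]]
force: [-0.0, -0.7, -0.3]
grip_width: 0.553
t 5.05 p [0.546  0.0196 0.0111] q [-25.9  20.9 112.1  44.9  79.3 -48.6] F [-0.  -0.7 -0.3] g 0.053
[[-0.     1.     0.011]
 [ 0.772  0.008 -0.636]
 [-0.636  0.008 -0.771]]
```

View pics/w2.png

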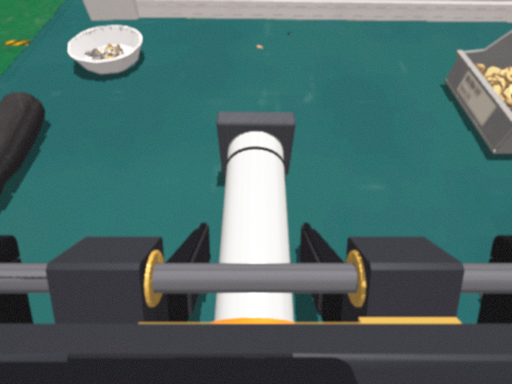

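Still closing, with the shank centred at (257,230). I'll keep closing.

```bash
python3 -m handwheel '[[[0,0,0],[0,0,0],3],[[0,0,0],[0,0,0],3],[[0,0,0],[0,0,0],3],[[0,0,0],[0,0,0],3],[[0,0,0],[0,0,0],3]]' 12
python3 - <<'E'
from h import *
st()
s=observe(); R0=s['eef_rot']; p0=s['eef_pos']; g=p0-R0[:,0]*.019
print('grasp',g)
# pivot edge
piv=np.array([g[0],.092,0]); 
W=Ro.from_euler('x',-5,degrees=True).as_matrix()
print('world rot check', W@np.array([0,-1,0]))
# rotating axis: tool frame rotvec of 5 deg per row & shifts
N=16; p=p0;R=R0
for i in range(N):
    W=Ro.from_euler('x',-5,degrees=True).as_matrix()
    pn=piv+W@(p-piv);Rn=W@R
    print(i,Ro.from_matrix(R.T@Rn).as_rotvec(degrees=True).round(2),(R.T@(pn-p)*100).round(2),pn.round(3)); p,R=pn,Rn
E
```

```text
time_s: 5.65
eef_pos: [0.5459, 0.0197, 0.011]
eef_rot: [[-0.001, 1.0, 0.011], [0.771, 0.008, -0.636], [-0.636, 0.008, -0.771]]
force: [1.0, 1.0, -1.1]
grip_width: 0.374
t 5.65 p [0.5459 0.0197 0.011 ] q [-25.9  20.9 112.1  44.9  79.2 -48.6] F [ 1.   1.  -1.1] g 0.036
[[-0.001  1.     0.011]
 [ 0.771  0.008 -0.636]
 [-0.636  0.008 -0.771]]
grasp [0.54594948 0.00506106 0.02313364]
world rot check [ 0.         -0.9961947   0.08715574]
0 [ 0.   -5.   -0.06] [-0.3   0.01 -0.56] [0.546 0.021 0.017]
1 [ 0.   -5.   -0.06] [-0.3   0.01 -0.56] [0.546 0.023 0.023]
2 [ 0.   -5.   -0.06] [-0.3   0.01 -0.56] [0.546 0.025 0.029]
3 [ 0.   -5.   -0.06] [-0.3   0.01 -0.56] [0.546 0.028 0.035]
4 [ 0.   -5.   -0.06] [-0.3   0.01 -0.56] [0.546 0.031 0.041]
5 [ 0.   -5.   -0.06] [-0.3   0.01 -0.56] [0.546 0.035 0.046]
6 [ 0.   -5.   -0.06] [-0.3   0.01 -0.56] [0.546 0.039 0.051]
7 [ 0.   -5.   -0.06] [-0.3   0.01 -0.56] [0.546 0.044 0.055]
8 [ 0.   -5.   -0.06] [-0.3   0.01 -0.56] [0.546 0.049 0.059]
9 [ 0.   -5.   -0.06] [-0.3   0.01 -0.56] [0.546 0.054 0.062]
10 [ 0.   -5.   -0.06] [-0.3   0.01 -0.56] [0.546 0.06  0.066]
11 [ 0.   -5.   -0.06] [-0.3   0.01 -0.56] [0.546 0.065 0.068]
12 [ 0.   -5.   -0.06] [-0.3   0.01 -0.56] [0.546 0.071 0.07 ]
13 [ 0.   -5.   -0.06] [-0.3   0.01 -0.56] [0.546 0.078 0.072]
14 [ 0.   -5.   -0.06] [-0.3   0.01 -0.56] [0.546 0.084 0.073]
15 [ 0.   -5.   -0.06] [-0.3   0.01 -0.56] [0.546 0.09  0.073]
```

```bash
python3 -m handwheel '[[[0,-5,0],[-0.3,0,-0.56],3],[[0,-5,0],[-0.3,0,-0.56],3],[[0,-5,0],[-0.3,0,-0.56],3],[[0,-5,0],[-0.3,0,-0.56],3],[[0,-5,0],[-0.3,0,-0.56],3],[[0,-5,0],[-0.3,0,-0.56],3],[[0,-5,0],[-0.3,0,-0.56],3],[[0,-5,0],[-0.3,0,-0.56],3],[[0,0,0],[0,0,0],3]]'
python3 - <<'E'
from h import *
st()
snap('side','s3.png')
E
```

```text
time_s: 6.55
eef_pos: [0.5451, 0.0457, 0.0553]
eef_rot: [[0.007, 1.0, 0.013], [0.182, 0.012, -0.983], [-0.983, 0.009, -0.182]]
force: [-0.5, -0.5, -3.1]
grip_width: 0.376
t 6.55 p [0.5451 0.0457 0.0553] q [ -6.4   3.  115.8  11.8  62.5 -12.7] F [-0.5 -0.5 -3.1] g 0.036
[[ 0.007  1.     0.013]
 [ 0.182  0.012 -0.983]
 [-0.983  0.009 -0.182]]
```

View pics/s3.png

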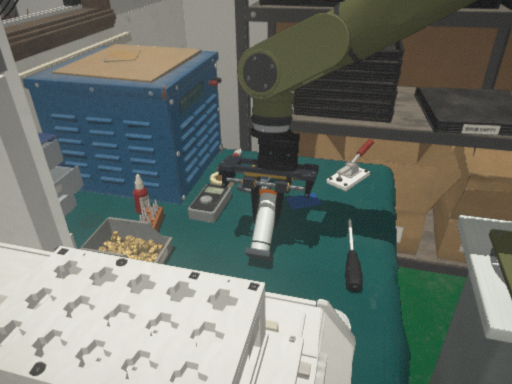

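The pillar is at about 40°, with its foot on the bench at (260,245). I'll continue tipping.

```bash
python3 -m handwheel '[[[0,-5,0],[-0.3,0,-0.56],3],[[0,-5,0],[-0.3,0,-0.56],3],[[0,-5,0],[-0.3,0,-0.56],3],[[0,-5,0],[-0.3,0,-0.56],3],[[0,-5,0],[-0.3,0,-0.56],3],[[0,-5,0],[-0.3,0,-0.56],3],[[0,-5,0],[-0.3,0,-0.56],3],[[0,0,0],[0,0,0],3]]'
python3 - <<'E'
from h import *
st()
snap('side','s4.png');snap('wrist','w4.png')
E
```

```text
time_s: 7.4
eef_pos: [0.545, 0.0847, 0.0717]
eef_rot: [[0.01, 1.0, 0.006], [-0.415, 0.01, -0.91], [-0.91, 0.006, 0.415]]
force: [0.3, -0.7, 1.3]
grip_width: 0.375
t 7.40 p [0.545  0.0847 0.0717] q [ 15.5   7.8 111.1 -25.5  69.4  25.9] F [ 0.3 -0.7  1.3] g 0.036
[[ 0.01   1.     0.006]
 [-0.415  0.01  -0.91 ]
 [-0.91   0.006  0.415]]
```

View pics/s4.png

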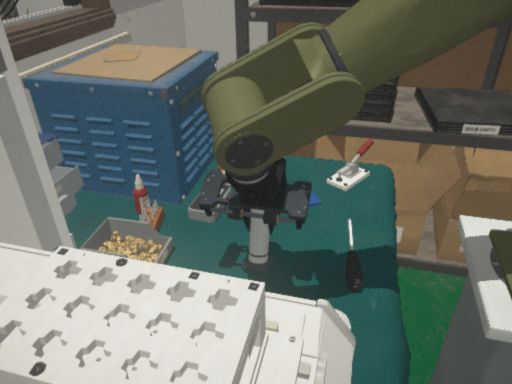

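View pics/w4.png

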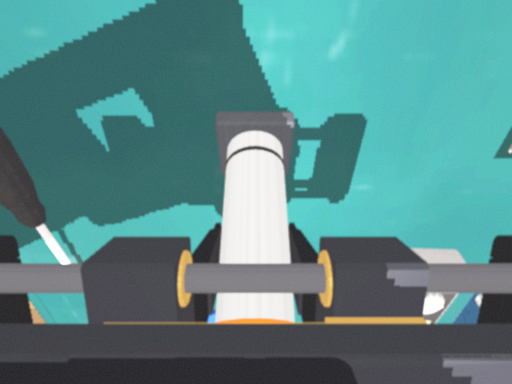

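```bash
python3 -m handwheel '[[[0,-4,0],[-0.24,0,-0.45],3],[[0,-4,0],[-0.24,0,-0.45],3],[[0,-4,0],[-0.24,0,-0.45],3],[[0,0,0],[0,0,0],3],[[0,0,0],[0,0,0],3]]'
python3 - <<'E'
from h import *
st()
snap('side','s5.png')
E
```

```text
time_s: 8.0
eef_pos: [0.5445, 0.0984, 0.0715]
eef_rot: [[0.009, 1.0, 0.001], [-0.593, 0.006, -0.805], [-0.805, 0.007, 0.593]]
force: [0.2, 0.3, -2.7]
grip_width: 0.377
t 8.00 p [0.5445 0.0984 0.0715] q [ 21.6  13.2 108.3 -34.9  75.9  35.4] F [ 0.2  0.3 -2.7] g 0.036
[[ 0.009  1.     0.001]
 [-0.593  0.006 -0.805]
 [-0.805  0.007  0.593]]
```

View pics/s5.png

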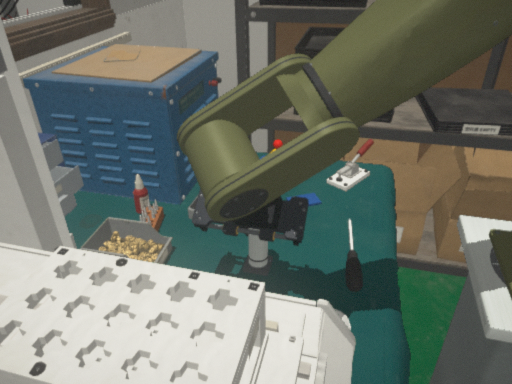

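```bash
python3 -m handwheel '[[[0,-2,0],[-0.12,0,-0.22],3],[[0,0,0],[0,0,0],3],[[0,0,0],[0,0,0],4.2],[[0,0,0],[0,0,0],5],[[0,0,0],[0,0,0],6],[[0,0,0],[0,0,0],8],[[0,0,0],[0,0,0],9],[[0,0,0],[0,0,0],9]]'
python3 - <<'E'
from h import *
st()
E
```

```text
time_s: 8.85
eef_pos: [0.5449, 0.1016, 0.072]
eef_rot: [[0.012, 1.0, 0.001], [-0.623, 0.008, -0.783], [-0.782, 0.009, 0.623]]
force: [-0.3, 0.0, -0.2]
grip_width: 0.804
t 8.85 p [0.5449 0.1016 0.072 ] q [ 22.6  14.3 107.8 -36.4  77.2  36.8] F [-0.3  0.  -0.2] g 0.076
[[ 0.012  1.     0.001]
 [-0.623  0.008 -0.783]
 [-0.782  0.009  0.623]]
```

```bash
python3 -m handwheel '[[[0,0,0],[-0.8,0,0.6],9.5],[[0,0,0],[-1.6,0,1.2],9.5],[[0,0,0],[-2.3,0,1.9],9.5],[[0,0,0],[-2.3,0,1.9],9.5],[[0,0,0],[-2.3,0,1.9],9.5],[[0,0,0],[-2.3,0,1.9],9.5],[[0,0,0],[0,0,0],9.5]]'
python3 - <<'E'
from h import *
st()
snap('top','t6.png'); snap('side','s6.png')
k=np.array([.594,-.295,.0625]);R=lean(40,-12.8)
plan(k+R[:,0]*(.019-.10)+[0,0,.04],R,20)
E
```

```text
time_s: 9.55
eef_pos: [0.5462, 0.1011, 0.2286]
eef_rot: [[0.02, 1.0, -0.006], [-0.62, 0.008, -0.785], [-0.784, 0.02, 0.62]]
force: [1.2, 1.4, 0.6]
grip_width: 0.998
t 9.55 p [0.5462 0.1011 0.2286] q [ 22.5   4.1 102.6 -35.5  89.1  28.1] F [1.2 1.4 0.6] g 0.095
[[ 0.02   1.    -0.006]
 [-0.62   0.008 -0.785]
 [-0.784  0.02   0.62 ]]
turn [ 0.72  3.9  -0.03] |turn| 3.96
  shift cm [1.62 0.17 1.57]
  shift cm [1.51 0.19 1.67]
  shift cm [1.39 0.21 1.77]
  shift cm [1.27 0.24 1.85]
  shift cm [1.14 0.26 1.93]
  shift cm [1.01 0.29 2.  ]
  shift cm [0.87 0.31 2.06]
  shift cm [0.72 0.34 2.11]
  shift cm [0.58 0.37 2.15]
  shift cm [0.43 0.39 2.18]
  shift cm [0.28 0.42 2.2 ]
  shift cm [0.13 0.45 2.21]
  shift cm [-0.02  0.48  2.21]
  shift cm [-0.17  0.5   2.2 ]
  shift cm [-0.32  0.53  2.17]
  shift cm [-0.46  0.56  2.14]
  shift cm [-0.61  0.58  2.1 ]
  shift cm [-0.75  0.61  2.04]
  shift cm [-0.89  0.63  1.98]
  shift cm [-1.02  0.66  1.91]
```

View pics/s6.png

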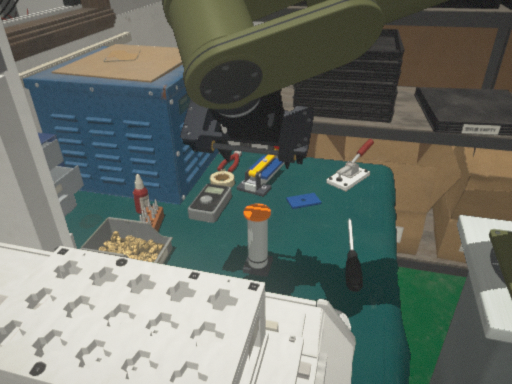

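The pillar stands at (258,235). Moving to the knob.

```bash
python3 -m handwheel '[[[0.7,3.9,0],[1.2,0.2,1.8],9.5],[[0.7,3.9,0],[1.1,0.2,2],9.5],[[0.7,3.9,0],[1,0.2,2],9.5],[[0.7,3.9,0],[1.2,0.2,1.9],9.5],[[0.7,3.9,0],[1.1,0.3,1.9],9.5],[[0.7,3.9,0],[1,0.3,2],9.5],[[0.7,3.9,0],[0.9,0.3,2.1],9.5],[[0.7,3.9,0],[0.7,0.3,2.1],9.5],[[0.7,3.9,0],[0.6,0.4,2.2],9.5],[[0.7,3.9,0],[0.4,0.4,2.2],9.5]]'
python3 -m handwheel '[[[0.7,3.9,0],[0.3,0.4,2.2],9.5],[[0.7,3.9,0],[0.1,0.5,2.2],9.5],[[0.7,3.9,0],[0,0.5,2.2],9.5],[[0.7,3.9,0],[-0.2,0.5,2.2],9.5],[[0.7,3.9,0],[-0.3,0.5,2.2],9.5],[[0.7,3.9,0],[-0.5,0.6,2.1],9.5],[[0.7,3.9,0],[-0.6,0.6,2.1],9.5],[[0.7,3.9,0],[-0.7,0.6,2],9.5],[[0.7,3.9,0],[-0.9,0.6,2],9.5],[[0.7,3.9,0],[-1,0.7,1.9],9.5],[[0,0,0],[0,0,0],9.5]]'
python3 - <<'E'
from h import *
st()
snap('wrist','w7.png')
k=np.array([.594,-.295,.0625]);R=lean(40,-12.8)
plan(k+R[:,0]*(.019-.07),R,4)
E
```

```text
time_s: 10.65
eef_pos: [0.5621, -0.1237, 0.2064]
eef_rot: [[0.047, 0.993, -0.105], [0.011, -0.106, -0.994], [-0.999, 0.045, -0.016]]
force: [1.7, -0.6, 0.6]
grip_width: 0.998
time_s: 11.75
eef_pos: [0.5823, -0.3481, 0.174]
eef_rot: [[0.142, 0.975, -0.169], [0.629, -0.22, -0.745], [-0.764, -0.001, -0.645]]
force: [0.0, -0.1, -0.7]
grip_width: 1.003
t 11.75 p [ 0.5823 -0.3481  0.174 ] q [-48.6  24.8  83.9  31.7  96.5 -39.4] F [ 0.  -0.1 -0.7] g 0.095
[[ 0.142  0.975 -0.169]
 [ 0.629 -0.22  -0.745]
 [-0.764 -0.001 -0.645]]
turn [ 0.04 -0.03  0.02] |turn| 0.05
  shift cm [ 1.73 -0.01  0.81]
  shift cm [ 1.73 -0.01  0.81]
  shift cm [ 1.73 -0.01  0.8 ]
  shift cm [ 1.73 -0.01  0.8 ]
```

View pics/w7.png

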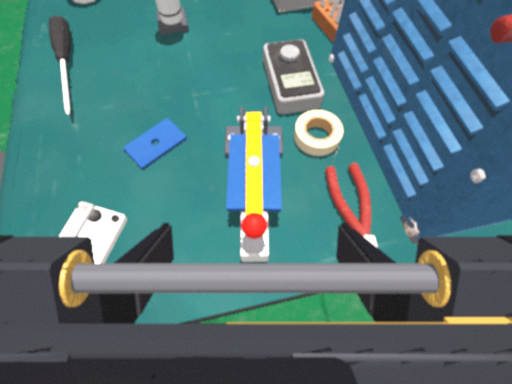

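Wrist view: the red knob is at (254,225), the bar runs straight up the image, and the cutters at (350,200) are clear. I'll refine with this view.

```bash
cat > ref.py <<'E'
from h import *
import sys
c=dict(np.load('pics/'+sys.argv[1]+'.npz')); P=cloud(c); h=cv2.cvtColor(c['pixels'],cv2.COLOR_RGB2HSV).astype(int);H,S,V=h[...,0],h[...,1],h[...,2]
m=((H<4)|(H>175))&(S>150)&(V>90)&(np.linalg.norm(P-[.594,-.295,.0625],axis=-1)<.03)
k=cv2.findNonZero(m.astype(np.uint8)); (u,v),r=cv2.minEnclosingCircle(k); 
p=P[m]; A=np.c_[2*p,np.ones(len(p))]; s=np.linalg.lstsq(A,(p**2).sum(1),rcond=None)[0]; print('knob px',u,v,r,'ray@.0625',ray(c,u,v,.0625).round(4),'spherefit',s[:3].round(4),np.sqrt(s[3]+s[:3]@s[:3]))
m=((H>105)&(H<125)&(S>120)&(abs(P[...,0]-.611)<.06)&(abs(P[...,1]+.217)<.07)&(P[...,2]>.025)&(P[...,2]<.046))
k=P[m][:,:2].astype(np.float32); r=cv2.minAreaRect(k*1000); print('plate',r,'z',np.median(P[m][:,2]))
E
python3 ref.py w7.png
python3 -m handwheel '[[[0,0,0],[1.7,0,0.8],6],[[0,0,0],[1.7,0,0.8],6],[[0,0,0],[1.7,0,0.8],6],[[0,0,0],[1.7,0,0.8],6],[[0,0,0],[0,0,0],6]]'
```

```text
knob px 253.56582641601562 225.14576721191406 12.618062019348145 ray@.0625 [ 0.5929 -0.2959  0.0625] spherefit [ 0.5932 -0.2955  0.0625] 0.01207965435898922
plate ((610.5039672851562, -217.39938354492188), (100.71651458740234, 59.79183578491211), 76.73686218261719) z 0.035453825488085434
time_s: 12.3
eef_pos: [0.5873, -0.324, 0.1021]
eef_rot: [[0.138, 0.977, -0.164], [0.63, -0.215, -0.747], [-0.764, -0.001, -0.645]]
force: [-0.0, -0.3, -0.1]
grip_width: 0.655
```

```bash
python3 - <<'E'
from h import *
R=observe()['eef_rot']
plan(np.array([.5932,-.2955,.0625])+R[:,0]*.019,R,4)
E
```

```text
turn [0. 0. 0.] |turn| 0.0
  shift cm [ 1.7  -0.01  0.08]
  shift cm [ 1.7  -0.01  0.08]
  shift cm [ 1.7  -0.01  0.08]
  shift cm [ 1.7  -0.01  0.08]
```

```bash
python3 -m handwheel '[[[0,0,0],[1.7,0,0.1],6],[[0,0,0],[1.7,0,0.1],6],[[0,0,0],[1.7,0,0.1],6],[[0,0,0],[1.7,0,0],6],[[0,0,0],[0,0,0],6],[[0,0,0],[0,0,0],2],[[0,0,0],[0,0,0],2],[[0,0,0],[0,0,0],2],[[0,0,0],[0,0,0],2],[[0,0,0],[0,0,0],2],[[0,0,0],[0,0,0],2]]' 15
python3 - <<'E'
from h import *
st(); s=observe();R=s['eef_rot']; g=s['eef_pos']-R[:,0]*.019; print(g)
fx=np.array([np.cos(np.radians(77)),np.sin(np.radians(77)),0])
# hinge from knob: +145 along fx, z .046
h=np.array([.5932,-.2955,.0])+fx*.145; h[2]=.046
a0=np.arctan2(.016,.145); r=np.hypot(.016,.145)
prev=g
for a in np.arange(.09,.721,.09):
    q=h-fx*r*np.cos(a0+a); q=q+[0,0,r*np.sin(a0+a)]; print('%.2f'%a,q.round(4),(R.T@(q-prev)*100).round(2)); prev=q
E
```

```text
time_s: 13.4
eef_pos: [0.5956, -0.2868, 0.0528]
eef_rot: [[0.138, 0.977, -0.163], [0.628, -0.213, -0.749], [-0.766, 0.001, -0.643]]
force: [-9.0, -1.0, 5.4]
grip_width: 0.262
t 13.40 p [ 0.5956 -0.2868  0.0528] q [-44.5  28.6  91.5  33.1  84.9 -42.7] F [-9.  -1.   5.4] g 0.025
[[ 0.138  0.977 -0.163]
 [ 0.628 -0.213 -0.749]
 [-0.766  0.001 -0.643]]
[ 0.59294218 -0.29873428  0.06738303]
0.09 [ 0.5937 -0.2935  0.075 ] [-0.24 -0.04 -0.89]
0.18 [ 0.5944 -0.2904  0.0877] [-0.77  0.   -1.06]
0.27 [ 0.5953 -0.2862  0.1001] [-0.67  0.01 -1.13]
0.36 [ 0.5966 -0.281   0.1121] [-0.57  0.01 -1.18]
0.45 [ 0.598  -0.2747  0.1235] [-0.46  0.01 -1.23]
0.54 [ 0.5997 -0.2674  0.1343] [-0.35  0.01 -1.27]
0.63 [ 0.6016 -0.2592  0.1444] [-0.23  0.01 -1.29]
0.72 [ 0.6037 -0.2502  0.1536] [-0.12  0.01 -1.31]
```

```bash
python3 -m handwheel '[[[0,0,0],[-0.85,-0.1,-1],2],[[0,0,0],[-0.8,0,-1.05],2],[[0,0,0],[-0.7,0,-1.15],2],[[0,0,0],[-0.6,0,-1.2],2],[[0,0,0],[0,0,0],2]]' 25
python3 - <<'E'
from h import *
st(); snap('side','s8.png')
c=dict(np.load('pics/s8.png.npz'));im=c['pixels'][60:220,180:360,::-1]
cv2.imwrite('pics/s8z.png',cv2.resize(im,None,fx=4,fy=4,interpolation=cv2.INTER_CUBIC))
E
```

```text
time_s: 13.9
eef_pos: [0.5992, -0.2703, 0.1055]
eef_rot: [[0.14, 0.977, -0.16], [0.628, -0.213, -0.749], [-0.766, 0.004, -0.643]]
force: [-7.3, 2.5, 0.3]
grip_width: 0.257
t 13.90 p [ 0.5992 -0.2703  0.1055] q [-43.4  24.1  91.9  33.6  87.8 -39.8] F [-7.3  2.5  0.3] g 0.024
[[ 0.14   0.977 -0.16 ]
 [ 0.628 -0.213 -0.749]
 [-0.766  0.004 -0.643]]
```

View pics/s8z.png

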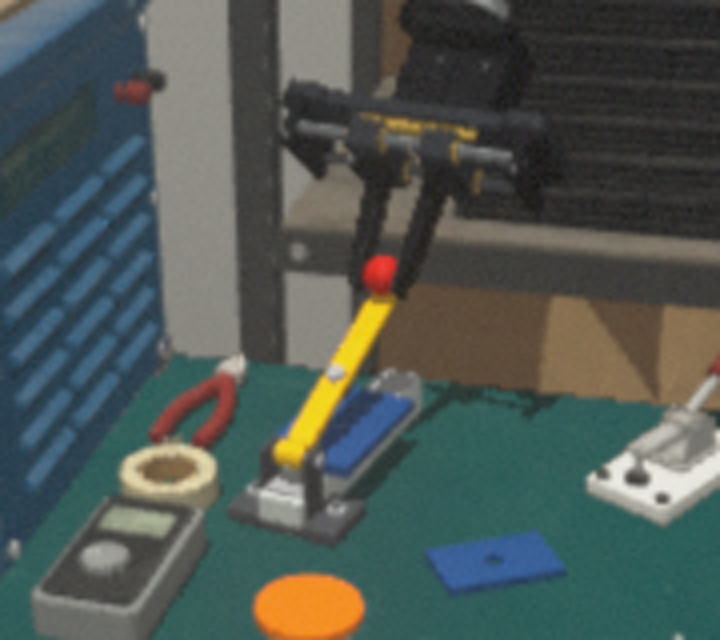

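The bar is about half raised and the knob sits near the fingertips. Continuing, feeding the fingers slightly forward.

```bash
python3 -m handwheel '[[[0,0,0],[-0.2,-0.1,-1.23],2],[[0,0,0],[-0.1,0,-1.27],2],[[0,0,0],[-0.1,0,-1.3],2],[[0,0,0],[-0.1,0,-1.3],2],[[0,0,0],[0,0,0],2]]' 25
cat > knob.py <<'E'
from h import *
import sys
c=snap('side',sys.argv[1]); P=cloud(c); h=cv2.cvtColor(c['pixels'],cv2.COLOR_RGB2HSV).astype(int);H,S,V=h[...,0],h[...,1],h[...,2]
m=((H<4)|(H>175))&(S>150)&(V>90)&(np.linalg.norm(P-[.6,-.26,.12],axis=-1)<.07)
p=P[m]; print(len(p),p.min(0).round(4),p.max(0).round(4))
o=-c['R'].T@c['t']; d=p-o; d/=np.linalg.norm(d,axis=1)[:,None]; k=np.median(p+d*.006,0)
k=p.mean(0)+d.mean(0)*.0085; print('knob centre ~',k)
hz=.046; fx=np.array([np.cos(np.radians(77)),np.sin(np.radians(77))]); hp=np.array([.5932,-.2955])+fx*.145
e=(hp-k[:2])@fx; print('angle',np.arctan2(k[2]-hz,e)-np.arctan2(.016,.145))
E
python3 - <<'E'
from h import *
st()
E
python3 knob.py s9.png
python3 -c "
import cv2;im=cv2.imread('pics/s9.png')[60:220,180:360];cv2.imwrite('pics/s9z.png',cv2.resize(im,None,fx=4,fy=4))"
```

```text
time_s: 14.45
eef_pos: [0.6064, -0.2377, 0.1451]
eef_rot: [[0.143, 0.977, -0.159], [0.624, -0.214, -0.752], [-0.768, 0.008, -0.64]]
force: [-11.5, -5.9, 10.0]
grip_width: 0.257
t 14.45 p [ 0.6064 -0.2377  0.1451] q [-41.   19.9  93.1  34.4  88.7 -36.5] F [-11.5  -5.9  10. ] g 0.024
[[ 0.143  0.977 -0.159]
 [ 0.624 -0.214 -0.752]
 [-0.768  0.008 -0.64 ]]
57 [ 0.5932 -0.255   0.1437] [ 0.6148 -0.2342  0.164 ]
knob centre ~ [ 0.60629051 -0.25284476  0.15267744]
angle 0.7053396264681953
```

View pics/s9z.png

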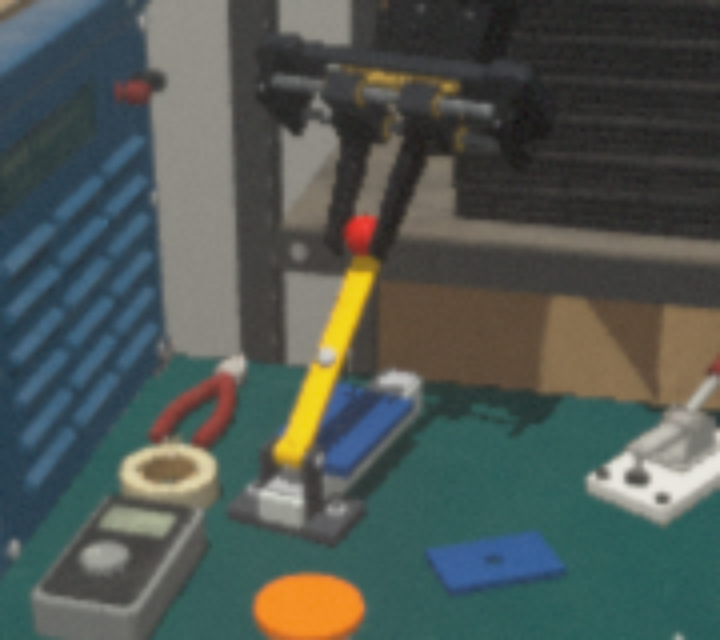

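```bash
python3 -m handwheel '[[[0,0,0],[0,-0.1,-0.4],2],[[0,0,0],[0,0,-0.2],2],[[0,0,0],[0,0,0],2]]'
python3 knob.py s10.png
```

```text
time_s: 14.8
eef_pos: [0.6071, -0.2342, 0.1482]
eef_rot: [[0.146, 0.976, -0.16], [0.622, -0.216, -0.752], [-0.769, 0.01, -0.639]]
force: [-8.6, -7.9, 7.8]
grip_width: 0.254
55 [ 0.5976 -0.2507  0.1474] [ 0.6172 -0.2364  0.1668]
knob centre ~ [ 0.6076334  -0.25035142  0.15526564]
angle 0.7310077917007477
```

```bash
python3 -m handwheel '[[[0,0,0],[0,0,0],6.5],[[0,0,0],[0,0,0],6.5],[[0,0,0],[0,0,0],6.5],[[0,0,0],[0,0,0],6.5],[[0,0,0],[-1.5,0,0],7],[[0,0,0],[-3,0,0],8],[[0,0,0],[-3,0,0],8],[[0,0,0],[-3,0,0],8],[[0,0,0],[0,0,0],8]]'
python3 knob.py s11.png
python3 - <<'E'
from h import *
st(); snap('wrist','w11.png')
R=lean(43,-13.2); g=np.array([.6018,-.2544,.032])
plan(g+R[:,0]*(.019-.11),R,8)
E
```

```text
time_s: 15.75
eef_pos: [0.5926, -0.3013, 0.229]
eef_rot: [[0.15, 0.976, -0.16], [0.621, -0.219, -0.752], [-0.769, 0.013, -0.639]]
force: [0.2, 0.6, 0.3]
grip_width: 0.837
72 [ 0.5904 -0.2516  0.1487] [ 0.6138 -0.2348  0.1672]
knob centre ~ [ 0.60407288 -0.24993974  0.15524794]
angle 0.7288986884167766
t 15.80 p [ 0.5922 -0.2997  0.2266] q [-45.5  19.   86.   33.1  97.5 -35.4] F [ 0.1  0.6 -0.1] g 0.080
[[ 0.147  0.976 -0.161]
 [ 0.623 -0.218 -0.751]
 [-0.768  0.01  -0.64 ]]
turn [0.09 0.39 0.02] |turn| 0.4
  shift cm [ 1.07 -0.01  1.17]
  shift cm [ 1.06 -0.01  1.18]
  shift cm [ 1.06 -0.01  1.19]
  shift cm [ 1.05 -0.01  1.19]
  shift cm [ 1.04 -0.01  1.2 ]
  shift cm [ 1.03 -0.01  1.21]
  shift cm [ 1.02 -0.    1.22]
  shift cm [ 1.01 -0.    1.22]
```

View pics/w11.png

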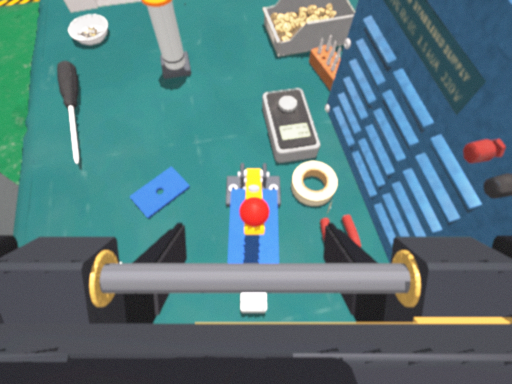

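```bash
python3 -m handwheel '[[[0.1,0.4,0],[0.5,0,1.5],8],[[0.1,0.4,0],[0.8,0,1.5],8],[[0.1,0.4,0],[1,0,1.3],8],[[0.1,0.4,0],[1.1,0,1.1],8],[[0.1,0.4,0],[1.2,0,1.1],8],[[0.1,0.4,0],[1.2,0,1.1],8],[[0.1,0.4,0],[1.2,0,1],8],[[0.1,0.4,0],[1.3,0,1],8],[[0,0,0],[0,0,0],8],[[0,0,0],[0,0,0],8]]'
python3 - <<'E'
from h import *
st(); c=snap('wrist','w12.png')
P=cloud(c); h=cv2.cvtColor(c['pixels'],cv2.COLOR_RGB2HSV).astype(int);H,S,V=h[...,0],h[...,1],h[...,2]
m=((H>105)&(H<125)&(S>120)&(abs(P[...,0]-.611)<.06)&(abs(P[...,1]+.217)<.07)&(P[...,2]>.025)&(P[...,2]<.046))
k=P[m][:,:2].astype(np.float32); r=cv2.minAreaRect(k*1000); print('plate',r,'z',np.median(P[m][:,2]))
R=lean(43,-13.2); g=np.array([.6018,-.2544,.032])
plan(g+R[:,0]*(.019),R,5)
E
```

```text
time_s: 16.85
eef_pos: [0.588, -0.3143, 0.0985]
eef_rot: [[0.152, 0.974, -0.168], [0.667, -0.226, -0.71], [-0.729, -0.004, -0.684]]
force: [0.6, -0.6, 0.5]
grip_width: 0.84
t 16.85 p [ 0.588  -0.3143  0.0985] q [-47.3  28.1  88.4  34.4  91.3 -42. ] F [ 0.6 -0.6  0.5] g 0.080
[[ 0.152  0.974 -0.168]
 [ 0.667 -0.226 -0.71 ]
 [-0.729 -0.004 -0.684]]
plate ((610.6529541015625, -217.2867431640625), (101.74490356445312, 59.93559646606445), 76.912353515625) z 0.03541993364163849
turn [-0.   -0.03  0.04] |turn| 0.05
  shift cm [ 2.21 -0.01  0.02]
  shift cm [ 2.21 -0.01  0.02]
  shift cm [ 2.21 -0.01  0.02]
  shift cm [ 2.21 -0.01  0.02]
  shift cm [ 2.21 -0.01  0.02]
```

View pics/w12.png

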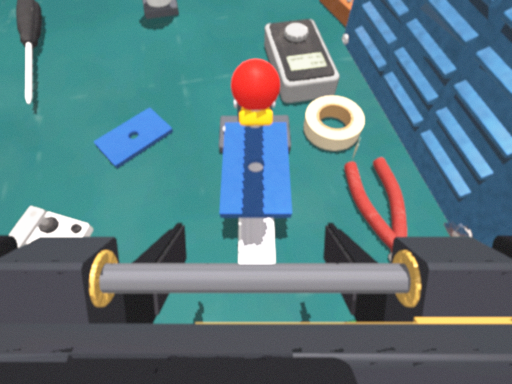

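The plate hole is at (256,168), straight ahead. Its centre measures (0.6106,-0.2173), which agrees with the earlier reading. Advancing.

```bash
python3 -m handwheel '[[[0,0,0],[2.2,0,0],8],[[0,0,0],[2.2,0,0],8],[[0,0,0],[2.2,0,0],8],[[0,0,0],[2.2,0,0],8],[[0,0,0],[1.7,0,0.1],8],[[0,0,0],[0.5,0,0],8],[[0,0,0],[0,0,0],8]]'
python3 - <<'E'
from h import *
st(); c=snap('wrist','w13.png');snap('side','s13.png')
R=lean(43,-13.2); g=np.array([.6018,-.2544,.032])
plan(g+R[:,0]*(.019),R,1)
E
```

```text
time_s: 17.6
eef_pos: [0.6047, -0.2417, 0.0179]
eef_rot: [[0.152, 0.974, -0.167], [0.667, -0.226, -0.71], [-0.73, -0.004, -0.684]]
force: [0.4, -1.2, 0.0]
grip_width: 0.842
t 17.60 p [ 0.6047 -0.2417  0.0179] q [-42.3  30.2  94.4  37.   82.1 -43.3] F [ 0.4 -1.2  0. ] g 0.080
[[ 0.152  0.974 -0.167]
 [ 0.667 -0.226 -0.71 ]
 [-0.73  -0.004 -0.684]]
turn [-0.01 -0.09  0.13] |turn| 0.16
  shift cm [ 0.13 -0.07 -0.02]
```

View pics/w13.png

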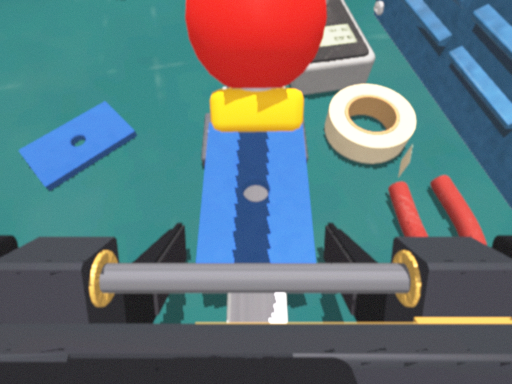

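View pics/s13.png

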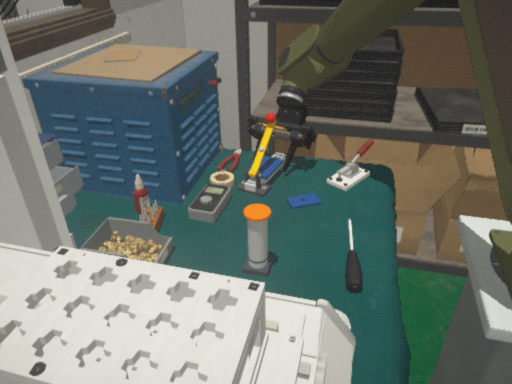

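Plate between the fingers, knob clear. Closing on the plate.

```bash
python3 -m handwheel '[[[0,0,0],[0,0,0],5.5],[[0,0,0],[0,0,0],5.5],[[0,0,0],[0,0,0],5.5],[[0,0,0],[0,0,0],5.5],[[0,0,0],[0,0,0],5.5]]' 35
python3 - <<'E'
from h import *
st(); s=observe();R=s['eef_rot'];fx=np.array([np.cos(np.radians(76.9)),np.sin(np.radians(76.9)),0])
print('1cm toward knob in tool',(-R.T@fx).round(3),'up',(R.T@[0,0,1]).round(3))
E
```

```text
time_s: 18.2
eef_pos: [0.6047, -0.2425, 0.0183]
eef_rot: [[0.153, 0.974, -0.167], [0.666, -0.227, -0.711], [-0.73, -0.003, -0.683]]
force: [-0.8, -1.4, 0.3]
grip_width: 0.625
t 18.20 p [ 0.6047 -0.2425  0.0183] q [-42.3  30.2  94.4  37.   82.1 -43.3] F [-0.8 -1.4  0.3] g 0.059
[[ 0.153  0.974 -0.167]
 [ 0.666 -0.227 -0.711]
 [-0.73  -0.003 -0.683]]
1cm toward knob in tool [-0.683  0.     0.73 ] up [-0.73  -0.003 -0.683]
```

```bash
python3 -m handwheel '[[[0,0,0],[-0.15,0,-0.14],5.5],[[0,0,0],[-0.5,0,0.55],5.5],[[0,0,0],[-1,0,1.1],5.5],[[0,0,0],[-1,0,1.1],5.5],[[0,0,0],[-1,0,1.1],5.5],[[0,0,0],[-0.7,0,0.75],5.5],[[0,0,0],[0,0,0],5.5],[[0,0,0],[0,0,0],5.5]]'
cat > plate.py <<'E'
from h import *
import sys
for n in sys.argv[2:]:
    c=snap(n,n[0]+sys.argv[1]+'.png'); P=cloud(c); h=cv2.cvtColor(c['pixels'],cv2.COLOR_RGB2HSV).astype(int);H,S,V=h[...,0],h[...,1],h[...,2]
    m=((H>105)&(H<125)&(S>120)&(abs(P[...,0]-.59)<.08)&(P[...,1]>-.42)&(P[...,1]<-.15)&(P[...,2]>.025)&(P[...,2]<.06)&(P[...,0]>.54))
    q=P[m]; print(n,len(q),q.mean(0).round(4)); k=q[:,:2].astype(np.float32)*1000
    print(cv2.minAreaRect(k)); A=np.c_[q[:,:2],np.ones(len(q))]; print('plane',np.linalg.lstsq(A,q[:,2],rcond=None)[0].round(3))
E
python3 plate.py 14 top wrist; python3 knob.py s14.png; python3 -c "
from h import *
st()"
```

```text
time_s: 19.0
eef_pos: [0.5903, -0.3031, 0.019]
eef_rot: [[0.153, 0.974, -0.168], [0.667, -0.227, -0.71], [-0.729, -0.004, -0.684]]
force: [0.5, -0.1, -2.1]
grip_width: 0.629
top 792 [ 0.5898 -0.284   0.0366]
((597.91015625, -277.7704162597656), (98.92958068847656, 64.22589874267578), 75.66002655029297)
plane [-0.009 -0.004  0.041]
wrist 14371 [ 0.5954 -0.2805  0.036 ]
((596.8721923828125, -274.4341735839844), (93.93742370605469, 63.905033111572266), 76.52103424072266)
plane [-0.002 -0.001  0.037]
73 [ 0.5923 -0.2536  0.1457] [ 0.6137 -0.2371  0.1679]
knob centre ~ [ 0.60447805 -0.2503263   0.15517007]
angle 0.7270999456125858
t 19.15 p [ 0.5905 -0.3021  0.019 ] q [-46.5  33.   90.2  34.8  85.3 -45.3] F [-1.3  0.6 -1.9] g 0.060
[[ 0.152  0.974 -0.167]
 [ 0.667 -0.226 -0.71 ]
 [-0.729 -0.004 -0.684]]
```

View pics/w14.png

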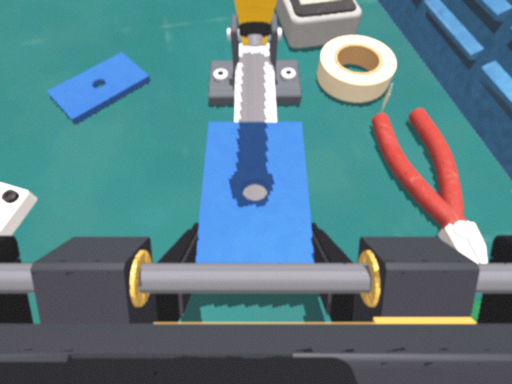

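View pics/s14.png

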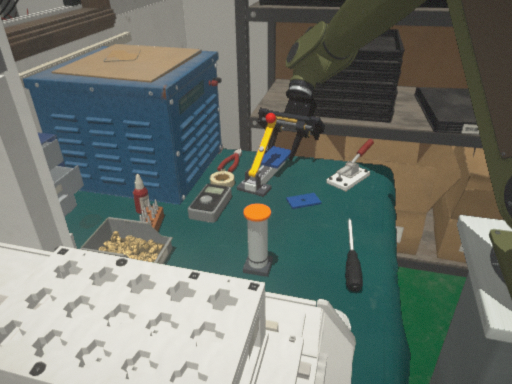

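Plate moved about 62 mm, flat, bar still up. I'll slide further until it is clear.

```bash
python3 -m handwheel '[[[0,0,0],[-0.7,0,0.75],5.5],[[0,0,0],[-1,0,1.1],5.5],[[0,0,0],[-1,0,1.1],5.5],[[0,0,0],[-0.3,0,0.35],5.5],[[0,0,0],[0,0,0],5.5]]'
python3 plate.py 15 wrist; python3 - <<'E'
from h import *
st()
# pillar top
for n in ['top','side']:
    c=snap(n,n[0]+'15p.png'); P=cloud(c); h=cv2.cvtColor(c['pixels'],cv2.COLOR_RGB2HSV).astype(int);H,S,V=h[...,0],h[...,1],h[...,2]
    m=(H>5)&(H<18)&(S>150)&(V>100)&(P[...,2]>.122)&(P[...,2]<.14)&(abs(P[...,0]-.55)<.06)&(abs(P[...,1]-.1)<.08)
    k=cv2.findNonZero(m.astype(np.uint8)); e=cv2.fitEllipse(cv2.convexHull(k)); print(n,e, ray(c,*e[0],.13).round(4), np.median(P[m],0).round(4)); 
    q=P[m]; print((q.min(0)+q.max(0))/2, q.min(0),q.max(0))
E
```

```text
time_s: 19.65
eef_pos: [0.5801, -0.3477, 0.0184]
eef_rot: [[0.154, 0.974, -0.169], [0.666, -0.228, -0.71], [-0.73, -0.003, -0.684]]
force: [0.0, 0.9, -1.3]
grip_width: 0.627
wrist 14403 [ 0.5852 -0.3257  0.0355]
((586.7607421875, -319.60235595703125), (94.0601577758789, 63.60041809082031), 76.52076721191406)
plane [-0.002 -0.002  0.036]
t 19.70 p [ 0.5802 -0.3468  0.0184] q [-49.4  35.4  86.6  33.4  87.6 -46.6] F [ 0.2 -0.9 -1.6] g 0.060
[[ 0.153  0.974 -0.168]
 [ 0.667 -0.228 -0.71 ]
 [-0.73  -0.003 -0.684]]
top ((160.22146606445312, 217.21127319335938), (22.420360565185547, 23.229902267456055), 41.40772247314453) [0.5454 0.1143 0.13  ] [0.5455 0.1147 0.1303]
[0.54588233 0.11463965 0.12976391] [0.5231974  0.09143167 0.1257404 ] [0.56856727 0.13784763 0.13378741]
side ((256.782470703125, 211.98141479492188), (17.7244873046875, 27.211292266845703), 88.9010238647461) [0.5439 0.1178 0.13  ] [0.5438 0.118  0.1303]
[0.54474682 0.11494615 0.12880291] [0.52106254 0.09065243 0.12517206] [0.5684311  0.13923988 0.13243376]
```

View pics/w15.png

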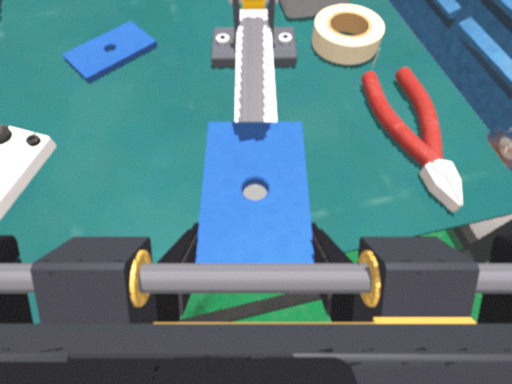

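```bash
cat > hole.py <<'E'
from h import *
import sys
c=dict(np.load('pics/'+sys.argv[1]+'.npz')); P=cloud(c); s=observe(); R=s['eef_rot'];p=s['eef_pos']
h=cv2.cvtColor(c['pixels'],cv2.COLOR_RGB2HSV).astype(int);H,S,V=h[...,0],h[...,1],h[...,2]
b=((H>105)&(H<125)&(S>120)).astype(np.uint8)
b[:110]=0;b[258:]=0;b[:,:190]=0;b[:,320:]=0
cs,hi=cv2.findContours(b,cv2.RETR_CCOMP,cv2.CHAIN_APPROX_NONE)
q=P[b>0]; 
A=np.c_[q[:,:2],np.ones(len(q))]; pl=np.linalg.lstsq(A,q[:,2],rcond=None)[0]
print('plane',pl)
for i,k in enumerate(cs):
    if hi[0][i][3]>=0 and cv2.contourArea(k)>100:
        m=cv2.moments(k);u,v=m['m10']/m['m00'],m['m01']/m['m00']
        z=q[:,2].mean()
        for _ in range(3): X=ray(c,u,v,z); z=pl@[X[0],X[1],1]
        print('hole',u,v,X.round(4),'top centre in tool',(R.T@(X-p)*100).round(2))
E
python3 hole.py w15.png
python3 - <<'E'
from h import *
s=observe();R=s['eef_rot'];fx=np.array([np.cos(np.radians(76.9)),np.sin(np.radians(76.9)),0]);
print('away',(-R.T@fx).round(3),'up',(R.T@[0,0,1]).round(3))
E
```

```text
plane [-0.01669388 -0.07042289  0.02295107]
hole 254.5752551020408 191.57142857142858 [ 0.5853 -0.3254  0.0361] top centre in tool [ 0.16  0.01 -2.76]
away [-0.684 -0.     0.729] up [-0.729 -0.004 -0.684]
```

```bash
python3 -m handwheel '[[[0,0,0],[-1,0,0],5.5],[[0,0,0],[-1.8,0,0],5.5],[[0,0,0],[-2,0,-0.5],5.5],[[0,0,0],[-2,0,-1.5],5.5],[[0,0,0],[-2.2,0,-2],5.5],[[0,0,0],[-2.2,0,-2],5.5],[[0,0,0],[-2.2,0,-2],5.5],[[0,0,0],[-2.2,0,-2],5.5],[[0,0,0],[-2.2,0,-2],5.5],[[0,0,0],[-1,0,-1],5.5],[[0,0,0],[0,0,0],5.5]]'
python3 - <<'E'
from h import *
st(); R=observe()['eef_rot']
plan([.5393,.0912,.235],lean(43,-13.2),24)
snap('wrist','w16.png')
E
python3 knob.py s16.png
```

```text
time_s: 20.9
eef_pos: [0.5742, -0.3805, 0.249]
eef_rot: [[0.156, 0.974, -0.165], [0.662, -0.227, -0.714], [-0.733, 0.002, -0.681]]
force: [0.4, -0.4, -1.1]
grip_width: 0.626
t 20.90 p [ 0.5742 -0.3805  0.249 ] q [-51.3  24.6  77.6  33.7 104.7 -37.5] F [ 0.4 -0.4 -1.1] g 0.060
[[ 0.156  0.974 -0.165]
 [ 0.662 -0.227 -0.714]
 [-0.733  0.002 -0.681]]
turn [ 0.01  0.   -0.  ] |turn| 0.01
  shift cm [ 1.32 -0.59 -1.34]
  shift cm [ 1.32 -0.59 -1.34]
  shift cm [ 1.32 -0.59 -1.34]
  shift cm [ 1.32 -0.59 -1.34]
  shift cm [ 1.32 -0.59 -1.34]
  shift cm [ 1.32 -0.59 -1.34]
  shift cm [ 1.32 -0.59 -1.34]
  shift cm [ 1.32 -0.59 -1.34]
  shift cm [ 1.32 -0.59 -1.34]
  shift cm [ 1.32 -0.59 -1.34]
  shift cm [ 1.32 -0.59 -1.34]
  shift cm [ 1.32 -0.59 -1.34]
  shift cm [ 1.32 -0.59 -1.34]
  shift cm [ 1.32 -0.59 -1.34]
  shift cm [ 1.32 -0.59 -1.34]
  shift cm [ 1.32 -0.59 -1.34]
  shift cm [ 1.32 -0.59 -1.34]
  shift cm [ 1.32 -0.59 -1.34]
  shift cm [ 1.32 -0.59 -1.34]
  shift cm [ 1.32 -0.59 -1.34]
  shift cm [ 1.32 -0.59 -1.34]
  shift cm [ 1.32 -0.59 -1.34]
  shift cm [ 1.32 -0.59 -1.34]
  shift cm [ 1.32 -0.59 -1.34]
71 [ 0.5913 -0.2541  0.1485] [ 0.6143 -0.2352  0.1665]
knob centre ~ [ 0.60423899 -0.25037244  0.15520399]
angle 0.726755940876834
```

View pics/w16.png

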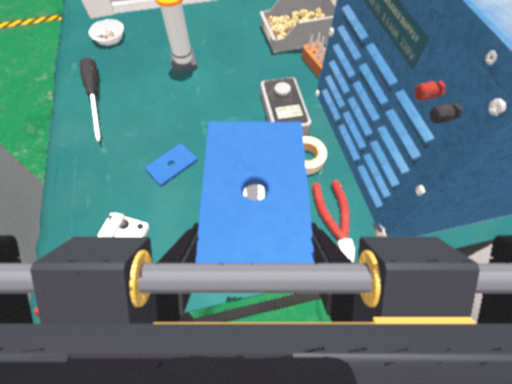

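The plate is held unchanged in the grip, with its hole at (255,191). Carrying it over.

```bash
python3 -m handwheel '[[[0,0,0],[0.7,-0.3,-0.7],5.5],[[0,0,0],[1.3,-0.6,-1.3],5.5],[[0,0,0],[1.3,-0.6,-1.3],5.5],[[0,0,0],[1.3,-0.6,-1.3],5.5],[[0,0,0],[1.3,-0.6,-1.3],5.5],[[0,0,0],[1.3,-0.6,-1.3],5.5],[[0,0,0],[1.3,-0.6,-1.3],5.5],[[0,0,0],[1.3,-0.6,-1.3],5.5],[[0,0,0],[1.3,-0.6,-1.3],5.5],[[0,0,0],[1.3,-0.6,-1.3],5.5],[[0,0,0],[1.3,-0.6,-1.3],5.5],[[0,0,0],[1.3,-0.6,-1.3],5.5]]'
python3 -m handwheel '[[[0,0,0],[1.3,-0.6,-1.3],5.5],[[0,0,0],[1.3,-0.6,-1.3],5.5],[[0,0,0],[1.3,-0.6,-1.3],5.5],[[0,0,0],[1.3,-0.6,-1.3],5.5],[[0,0,0],[1.3,-0.6,-1.3],5.5],[[0,0,0],[1.3,-0.6,-1.3],5.5],[[0,0,0],[1.3,-0.6,-1.3],5.5],[[0,0,0],[1.3,-0.6,-1.3],5.5],[[0,0,0],[1,-0.5,-1],5.5],[[0,0,0],[0.5,-0.3,-0.5],5.5],[[0,0,0],[0,0,0],5.5]]'
python3 - <<'E'
from h import *
st()
plan([.5393,.0912,.175],lean(43,-13.2),4)
E
```

```text
time_s: 22.2
eef_pos: [0.5533, -0.1549, 0.2359]
eef_rot: [[0.15, 0.974, -0.169], [0.668, -0.226, -0.709], [-0.729, -0.007, -0.685]]
force: [0.2, -0.2, -1.8]
grip_width: 0.622
time_s: 23.3
eef_pos: [0.5375, 0.0205, 0.2326]
eef_rot: [[0.152, 0.974, -0.167], [0.667, -0.225, -0.711], [-0.73, -0.003, -0.684]]
force: [0.5, -0.1, -1.1]
grip_width: 0.626
t 23.30 p [0.5375 0.0205 0.2326] q [-25.3  -6.4 114.2  42.   85.4 -20.8] F [ 0.5 -0.1 -1.1] g 0.060
[[ 0.152  0.974 -0.167]
 [ 0.667 -0.225 -0.711]
 [-0.73  -0.003 -0.684]]
turn [-0.   -0.03  0.07] |turn| 0.07
  shift cm [ 2.23 -0.35 -0.28]
  shift cm [ 2.23 -0.35 -0.28]
  shift cm [ 2.23 -0.35 -0.28]
  shift cm [ 2.23 -0.36 -0.28]
```

```bash
python3 -m handwheel '[[[0,0,0],[2.2,-0.4,-0.3],5.5],[[0,0,0],[2.2,-0.4,-0.3],5.5],[[0,0,0],[2.2,-0.3,-0.3],5.5],[[0,0,0],[2.2,-0.3,-0.2],5.5],[[0,0,0],[0,0,0],5.5],[[0,0,0],[0,0,0],5.5]]'
python3 - <<'E'
from h import *
st()
c=snap('wrist','w17.png'); snap('side','s17.png'); c=snap('top','t17.png')
P=cloud(c); h=cv2.cvtColor(c['pixels'],cv2.COLOR_RGB2HSV).astype(int);H,S,V=h[...,0],h[...,1],h[...,2]
m=((H>105)&(H<125)&(S>120)&(abs(P[...,0]-.54)<.1)&(abs(P[...,1]-.1)<.12)&(P[...,2]>.12)&(P[...,2]<.25))
q=P[m];k=q[:,:2].astype(np.float32)*1000; r=cv2.minAreaRect(k); print(r,q.mean(0),q.min(0),q.max(0)); print(cv2.boxPoints(r))
A=np.c_[q[:,:2],np.ones(len(q))]; print('plane',np.linalg.lstsq(A,q[:,2],rcond=None)[0].round(3))
E
```

```text
time_s: 23.9
eef_pos: [0.5397, 0.0888, 0.176]
eef_rot: [[0.152, 0.974, -0.168], [0.667, -0.227, -0.71], [-0.73, -0.004, -0.684]]
force: [-0.1, -0.4, -1.4]
grip_width: 0.624
t 23.90 p [0.5397 0.0888 0.176 ] q [-18.2  -5.2 118.8  44.5  76.4 -19.9] F [-0.1 -0.4 -1.4] g 0.059
[[ 0.152  0.974 -0.168]
 [ 0.667 -0.227 -0.71 ]
 [-0.73  -0.004 -0.684]]
((547.0142211914062, 113.29457092285156), (99.80509185791016, 63.188724517822266), 76.32621002197266) [0.54650809 0.11289786 0.19500587] [0.50700905 0.05943302 0.18945553] [0.58626113 0.16786959 0.2157117 ]
[[504.51865   72.2751  ]
 [565.9165    57.337692]
 [589.50977  154.31404 ]
 [528.11194  169.25145 ]]
plane [ 0.002 -0.007  0.195]
```

View pics/t17.png

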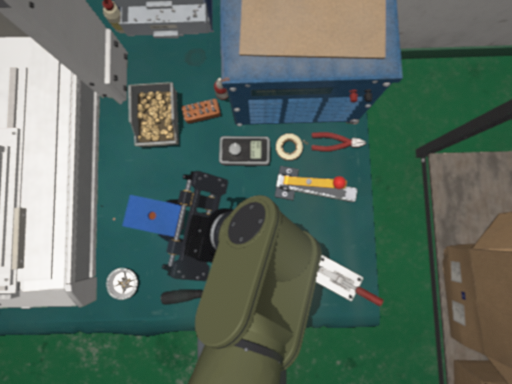

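View pics/s17.png

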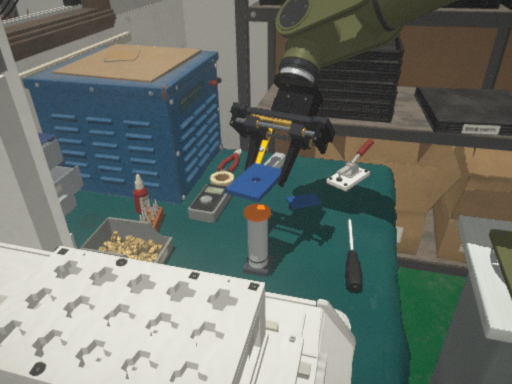

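View pics/w17.png

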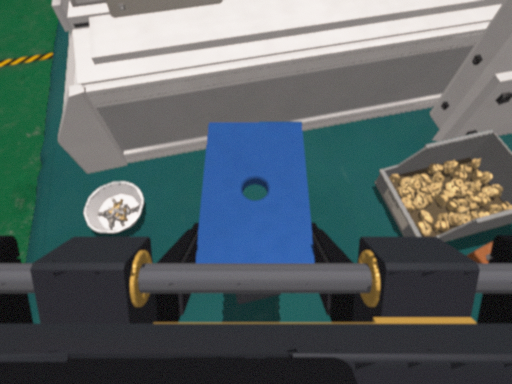

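In the top view the orange cap shows through the plate hole at (152,216), so it is aligned within 1–2 mm. Lowering.

```bash
python3 -m handwheel '[[[0,0,0],[0.9,-0.1,0.8],5.5],[[0,0,0],[0.9,0,0.8],5.5],[[0,0,0],[0.9,0,0.8],5.5],[[0,0,0],[0.8,0,0.7],5.5],[[0,0,0],[0.4,0,0.33],5.5],[[0,0,0],[0,0,0],5.5],[[0,0,0],[0,0,0],5.5]]'
python3 - <<'E'
from h import *
st()
c=snap('side','s18.png'); im=c['pixels'][140:280,190:350,::-1]; cv2.imwrite('pics/s18z.png',cv2.resize(im,None,fx=4,fy=4,interpolation=cv2.INTER_CUBIC))
E
```

```text
time_s: 24.75
eef_pos: [0.5388, 0.0911, 0.1241]
eef_rot: [[0.152, 0.974, -0.168], [0.667, -0.227, -0.71], [-0.73, -0.004, -0.684]]
force: [0.0, 0.6, -1.3]
grip_width: 0.627
t 24.75 p [0.5388 0.0911 0.1241] q [-17.9  -1.4 120.8  45.7  72.2 -24. ] F [ 0.   0.6 -1.3] g 0.060
[[ 0.152  0.974 -0.168]
 [ 0.667 -0.227 -0.71 ]
 [-0.73  -0.004 -0.684]]
```

View pics/s18z.png

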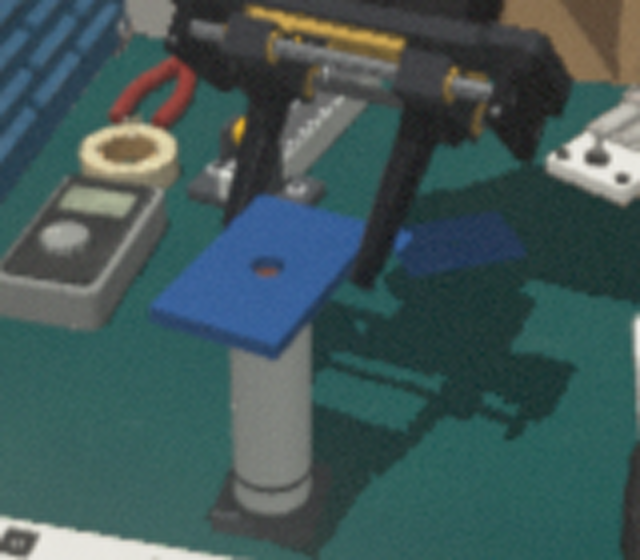

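```bash
python3 -m handwheel '[[[0,0,0],[0.15,0,0.14],5.5],[[0,0,0],[0.1,0,0.1],5.5],[[0,0,0],[0,0,0],5.5]]'
python3 -m handwheel '[[[0,0,0],[0.05,0,0.05],5.5],[[0,0,0],[0,0,0],5.5],[[0,0,0],[0,0,0],5.5]]'
```

```text
time_s: 25.1
eef_pos: [0.5386, 0.091, 0.1205]
eef_rot: [[0.152, 0.974, -0.168], [0.667, -0.226, -0.71], [-0.73, -0.004, -0.684]]
force: [-0.0, -0.9, -1.9]
grip_width: 0.626
time_s: 25.4
eef_pos: [0.5389, 0.091, 0.1203]
eef_rot: [[0.153, 0.974, -0.167], [0.667, -0.227, -0.71], [-0.729, -0.003, -0.684]]
force: [-1.5, -0.8, -0.2]
grip_width: 0.625
```

```bash
python3 -m handwheel '[[[0,0,0],[0.03,0,0.03],5.5],[[0,0,0],[0,0,0],5.5],[[0,0,0],[0,0,0],6.2],[[0,0,0],[0,0,0],6.6],[[0,0,0],[0,0,0],7.2],[[0,0,0],[0,0,0],8],[[0,0,0],[0,0,0],8.5],[[0,0,0],[0,0,0],8.5]]'
python3 - <<'E'
from h import *
st()
c=snap('side','s19.png'); im=c['pixels'][140:280,190:350,::-1]; cv2.imwrite('pics/s19z.png',cv2.resize(im,None,fx=4,fy=4,interpolation=cv2.INTER_CUBIC))
E
```

```text
time_s: 26.2
eef_pos: [0.5386, 0.091, 0.1194]
eef_rot: [[0.152, 0.974, -0.168], [0.667, -0.227, -0.71], [-0.73, -0.004, -0.684]]
force: [-1.0, -0.6, 0.1]
grip_width: 0.883
t 26.20 p [0.5386 0.091  0.1194] q [-18.   -1.  121.   45.8  71.8 -24.4] F [-1.  -0.6  0.1] g 0.084
[[ 0.152  0.974 -0.168]
 [ 0.667 -0.227 -0.71 ]
 [-0.73  -0.004 -0.684]]
```

View pics/s19z.png

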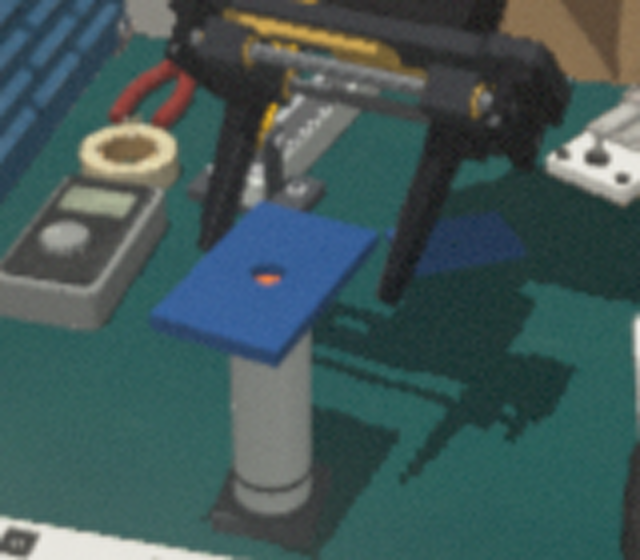

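Resting level. Retreating straight back.

```bash
python3 -m handwheel '[[[0,0,0],[-1,0,0],8.5],[[0,0,0],[-2,0,0],8.5],[[0,0,0],[-2.5,0,0],8.5],[[0,0,0],[-2.5,0,0],8.5],[[0,0,0],[-2.5,0,0],8.5],[[0,0,0],[-2.5,0,0],8.5],[[0,0,0],[0,0,0],8.5],[[0,0,0],[0,0,0],8.5],[[0,0,0],[0,0,0],8.5]]'
python3 - <<'E'
from h import *
st()
f={}
for n in ['top','side']:
    c=snap(n,n[0]+'20.png'); P=cloud(c); h=cv2.cvtColor(c['pixels'],cv2.COLOR_RGB2HSV).astype(int);H,S,V=h[...,0],h[...,1],h[...,2]
    m=((H>105)&(H<125)&(S>120)&(abs(P[...,0]-.54)<.1)&(abs(P[...,1]-.1)<.1)&(P[...,2]>.12)&(P[...,2]<.16))
    q=P[m];k=q[:,:2].astype(np.float32)*1000; r=cv2.minAreaRect(k); print(n,r,np.median(q[:,2]))
    A=np.c_[q[:,:2],np.ones(len(q))]; print('plane',np.linalg.lstsq(A,q[:,2],rcond=None)[0].round(3))
    # shank/foot
    x,y,z=P[...,0],P[...,1],P[...,2]
    for lo,hi in [(.003,.012),(.03,.06),(.06,.1)]:
        w=(abs(x-.545)<.04)&(abs(y-.115)<.04)&(z>lo)&(z<hi); p=P[w]
        if len(p)>5: print(lo,p.mean(0).round(4),p.min(0).round(4),p.max(0).round(4))
E
python3 knob.py s20k.png
```

```text
time_s: 27.15
eef_pos: [0.5183, 0.0049, 0.2133]
eef_rot: [[0.151, 0.974, -0.169], [0.667, -0.226, -0.71], [-0.729, -0.005, -0.684]]
force: [0.1, -0.1, -0.3]
grip_width: 0.894
t 27.15 p [0.5183 0.0049 0.2133] q [-27.9  -7.  116.6  41.5  85.6 -23.8] F [ 0.1 -0.1 -0.3] g 0.085
[[ 0.151  0.974 -0.169]
 [ 0.667 -0.226 -0.71 ]
 [-0.729 -0.005 -0.684]]
top ((545.350341796875, 116.20339965820312), (101.0933837890625, 58.92689895629883), 76.81822204589844) 0.13824459525455735
plane [0.002 0.    0.137]
0.003 [0.5326 0.0928 0.0065] [0.5061 0.0757 0.0034] [0.5801 0.138  0.0119]
side ((544.7324829101562, 116.85602569580078), (101.142822265625, 60.816871643066406), 76.93551635742188) 0.13840304394359737
plane [ 0.004 -0.012  0.137]
0.003 [0.5413 0.1296 0.0089] [0.5202 0.0885 0.0031] [0.5686 0.1399 0.012 ]
0.03 [0.5409 0.1273 0.045 ] [0.5266 0.1112 0.0301] [0.5613 0.134  0.0598]
0.06 [0.5405 0.1274 0.0798] [0.5264 0.1108 0.06  ] [0.5604 0.1345 0.0999]
8 [ 0.5907 -0.2489  0.1514] [ 0.595  -0.2416  0.1603]
knob centre ~ [ 0.59410051 -0.25292561  0.15272457]
angle 0.6917332851126229
```

View pics/s20.png

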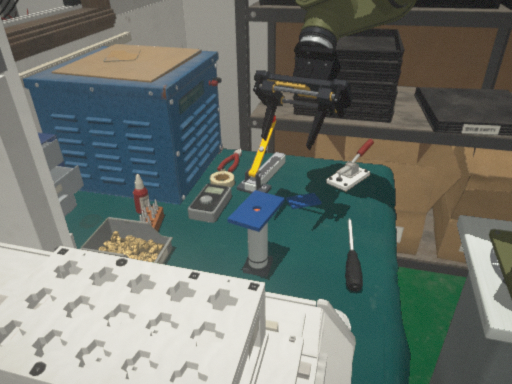

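View pics/t20.png

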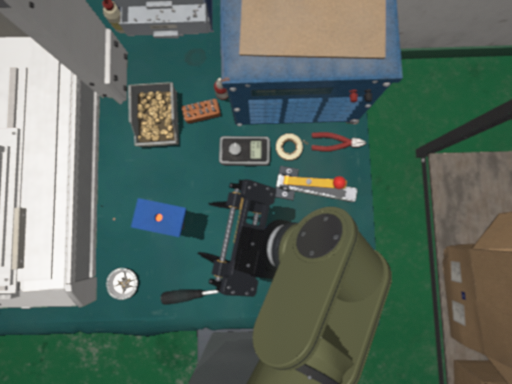

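The plate is level at (0.545,0.1165), top at 0.138 m, and the cap shows through its hole at (158,217). The bar is still up, the bystanders have not moved and the arm is clear. Handing in.

```bash
python3 -c "
from station import *
print(job_done())"
```

```text
the job is handed in; nothing more can be done
None
```

I finished the stand and handed the job in at about 27 s on the robot's clock. The hand-in gives no verdict, so what follows is from my own checks.

**What I did:**
- **Pillar:** I gripped the shank and tipped the pillar up about its foot edge in an arc, then let it settle upright.
- **Bar:** I raised the yellow bar by its knob to the stop, about 0.73 rad.
- **Plate:** I gripped the plate at its knob end with the gripper leaning back about 43°. I slid it about 105 mm along the bed, carried it over, set it on the cap and backed off.

**Last checks:**
- **Position:** The plate is within about 2 mm of the pillar's top centre in both views, and the cap shows through the plate's hole.
- **Level:** The plate's top is at 0.138 m and level to about 0.012 rad.
- **Bystanders:** The meter, tape and cutters are at the same pixel positions as at the start.
- **Robot:** The gripper is open, clear of everything, with no force on it.

**Readings that were off:**
- **Bar angle:** The last reading was 0.69 rad, but the knob was mostly hidden (8 pixels). Clear views earlier gave 0.727 to 0.729.
- **Pillar centre:** The two fixed cameras disagreed by about 3 mm, so I aimed between them.
- **Plate tilt:** One wrist-camera fit during the carry showed about 4°. I put that down to stray blue pixels, since another fit of the same picture and later views showed it level.
- **Knob grip:** The knob sat nearer the fingertips than planned, with side forces of 7 to 12 N, but it did not slip.

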